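# Refit the drive pulley of the glaze jar mill

### The job

Refit the loose drive pulley on the bare shaft end of the jar mill: lay the loose key fully home in the shaft's keyseat and let go of it, then slide the pulley from its V-block over the shaft and key with its keyway in line, right up against the shaft's shoulder, and let go. Feel the parts together gently, never force or ram them, and leave everything else on the bench where it is.

Things in the scene. Friction and masses are not known exactly. Their poses are not given: they have to be found in the camera images.
- mill: The jar mill; origin on the bench under stub, y along the shaft to its free end, z up. From y = 0 towards -y: shoulder 42 mm dia, bearing housing 72 mm dia at y = -12 to -22 mm, green end plate (top 135 mm above the bench), then a white jar on rollers from y = -95 mm, up to 290 mm high. Second roller with the same pulley already fitted: parallel, 130 mm towards -x.
- stub (a point): Point on the drive shaft's axis in the plane of its shoulder, 105 mm above the bench. Axes as mill; the frame is fixed to the mill and does NOT turn with the shaft. Bare steel shaft end, 32 mm dia, along +y from here: 0 to 4 mm plain, 4 to 39 mm keyseat (open upwards), 39 to 50 mm plain nose, 50 to 56 mm taper to 22 mm dia. A pulley fully home has its centre at y = 20 mm.
- seat (a point): Point on the shaft axis under the keyseat's middle (y = 21.5 mm from stub, same axes). Keyseat 35 mm long, 11.2 wide, square ends; floor 10.5 mm and edges 15 mm from the axis. A worm gear locks the shaft at an unmeasured turn of up to 0.24 rad either way about y, so the slot is off straight-up by that (mouth up to 3.6 mm aside). A key lying home has its centre 15.5 mm from here.
- key_mid (a point): Centre of the loose steel key: plain square bar 10 x 10 x 33 mm, 26 g, flat on the bench; long side along its y axis, z up. In the keyseat it has 1.2 mm play in width and 2 mm in length, lies loose by its weight and stands 4.5 mm above the shaft's crown. To lay it in, hold it by the upper half of its sides.
- pulley_mid (a point): Centre of the loose aluminium two-groove V-belt pulley: 64 mm dia (63 where gripped), 40 mm long, about 250 g, both ends alike. y: its axle axis, level; z: from axle to keyway (on top). Bore 33.4 mm (0.7 mm play round the shaft); keyway right through, 11.4 mm wide, top 21.3 mm from the axis. Lies in a wooden V-block, axle level, 48 mm above the bench.
- vblock: Wooden V-block, fixed to the bench, 52 mm (x) by 44 mm (y, along the V), 27 mm high at its two edges, that holds the pulley with its axle 48 mm above the bench, 27 mm above the block's edges; origin: centre of its underside.
- wrench: bystander: open-ended spanner 140 mm long lying flat; origin at its middle
- spacer: bystander: steel spacer ring, 44 mm diameter, 14 mm high; origin at the centre of its underside
- oil_bottle: bystander: white oil bottle 52 mm diameter, 130 mm tall; origin at the centre of its underside
- vase_a: bystander: small unglazed bud vase 60 mm diameter, 85 mm tall; origin at the centre of its underside
- vase_b: bystander: another such bud vase
- clay_box: bystander: round lidded clay box 116 mm diameter, 68 mm tall; origin at the centre of its underside
- plates: bystander: stack of four plates 176 mm diameter, 43 mm tall; origin at the centre of its underside
- screwdriver: bystander: screwdriver 180 mm long lying on the bench; origin at its middle

How it is judged:
By the outcome, as a careful person would: the job done as asked, in the order asked, and still so for the second after the job is handed in, with the robot touching nothing.
It also fails if it takes over 64 s, if anything falls off the work surface, if the arm or the gripper's body presses on something with over 40 N, if the wrist force passes 120 N, or if a joint passes its speed limit or range.

### The arm

A 7-joint arm with a two-finger parallel gripper is mounted at the origin on the work surface. World frame = base frame: x ahead of the robot, y to its left, z up, the work surface at z = 0. Lengths are in m, angles in rad, forces in N, time in s.
With the tool pointing down it reaches from about 0.425 to 1.025 m from the base axis. Payload 9.4 kg.
Tool frame: the origin (TCP) lies at the very end of the fingers, on their centre line; the grasp point (between the pads) lies 19 mm behind it; z points along the fingers, y is the direction in which the jaws open and shut (so a half turn about z gives the same grasp; the last joint's range is limited). The gripper opens to 85 mm and grips with 20 to 120 N. Pads are 22 mm wide; open, the fingers measure 114 mm over their backs; the gripper's body (76 mm by 85 mm) begins 54 mm behind the grasp point. The pads swing forward as they close: fully open they stand 13 mm farther back than shut.
Start: joints at [1.204, 0.599, -0.003, 1.599, 0.002, 0.943, -0.08], TCP at [0.207, -0.695, 0.194] pointing down, gripper open.
Joint ranges: [-2.57, 2.57], [-0.35, 1.97], [-1.29, 1.29], [0.11, 2.56], [-1.05, 4.19], [0.11, 1.86], [-2.63, 2.63]. Speed limits (rad/s): [2.22, 2.22, 3.01, 3.01, 3.14, 3.14, 3.14].

### API

Orientations are given as a unit quaternion [x, y, z, w].
In Python, from cell import env, vision gives the robot as it stands. The module is installed in compiled form; this text tells all that it offers.
- The arm moves only by the shell command python3 -m pendant 'ROWS' [FORCE]. ROWS is JSON, a list of rows, each an object with "travel": the shift along the world's x, y, z normalised to -1 to 1, where 1 is 20 cm, a list of three; "turn": the turn, a rotation vector about the world's x, y, z normalised to -1 to 1, where 1 is 45 degrees, a list of three; "gripper": the opening, from -1 (shut) to 1 (fully open). In form: [{"travel": [tx, ty, tz], "turn": [rx, ry, rz], "gripper": gripper}, ...]. A call has 1 to 12 rows; each row is the pose to reach, as a shift and turn from the pose measured when the call began; what a row does not reach only later rows make up. A row lasts 1/10 s, in which the tool goes at most 50 mm and 8.59 degrees, less where a joint would pass 70% of its speed; a pose out of reach is approached as far as the arm can. A call with a number of a shift or a turn outside -1 to 1 is refused whole. A call with a gripper value outside its range is refused whole. The fingers move at their own pace and stop on an object; FORCE is the grip in N (left out, the last holds). Time passes only in rows, so rows that repeat a pose let the fingers close. It gives the time, the measured TCP pose, the force and the opening at its end, in the units of the state.
- env.sense(): the state, without advancing time (a new reading comes with each control period).
- vision.grab_frame(name): name is "side" or "top"; returns a dict with "color" (400x640x3 uint8, red, green, blue), "fx", "fy", "cx", "cy" (pixels), "world_from_camera" (4x4, takes a point from camera to world coordinates). Camera axes: x right, y up, looking along -z (the intrinsics and any distortion apply to the point x, -y, -z); pixel columns grow to the right and rows downward; lengths in m; the calibration is good to about 2 mm. A picture is of the moment at which its call begins. There is no depth.
- env.job_done(): hands the job in, once; it reports no verdict.
The state is a dict: "t": time; "q": joint angles; "dq": joint speeds; "joint_efforts": joint torques, N m; "ee_pos": TCP position; "tcp_rot": TCP orientation; "ft_force": force on the tool from outside, world axes, zero at the start; "wrist_torque": the same for the moment, N m; "gripper_width": finger opening in m.
Only numpy, scipy, OpenCV 4.12 (cv2) and the standard library are available. Lean on these libraries where they do the work, as an engineer would, in place of code of your own. Each camera call takes 0.05 s, during which the arm holds its last target.

## Working session

There is one attempt and no reset: what is moved stays moved. The work goes in short steps, Python scripts to look and compute and a shell command to move; the robot and the scene stay as the last step left them, time stands still between calls to the robot, and variables do not carry over. Pictures are saved under pics/ and viewed, and the job is handed in when it is done.

```bash
mkdir -p pics; cat > h.py <<'E'
from cell import env, vision
import cv2, numpy as np, json
def grab(n,fn=None):
    f=vision.grab_frame(n)
    if fn: cv2.imwrite('pics/'+fn,cv2.cvtColor(f['color'],cv2.COLOR_RGB2BGR))
    return f
E
python3 - <<'E'
from h import *
import pickle
for n in('side','top'):
    f=grab(n,n+'0.png'); pickle.dump(f,open(n+'0.pkl','wb'))
    print({k:(v if k!='color' else 0) for k,v in f.items()})
print(env.sense())
E
```

```text
{'color': 0, 'fx': 494.6528887806949, 'fy': 494.6528887806949, 'cx': 318.4063814624722, 'cy': 198.89058785280398, 'world_from_camera': array([[-0.95147454,  0.17865871, -0.25055391,  0.35183605],
       [-0.30740803, -0.58891769,  0.74744649,  0.87944736],
       [-0.0140178 ,  0.78819859,  0.61526131,  0.6619115 ],
       [ 0.        ,  0.        ,  0.        ,  1.        ]])}
{'color': 0, 'fx': 372.8486356654917, 'fy': 372.8486356654917, 'cx': 318.8986847385283, 'cy': 204.75633093390013, 'world_from_camera': array([[ 0.09658802,  0.97307345, -0.20928166,  0.4182477 ],
       [-0.99532363,  0.09415954, -0.02156034,  0.17053186],
       [-0.00127393,  0.21038546,  0.97761768,  0.98936584],
       [ 0.        ,  0.        ,  0.        ,  1.        ]])}
{'t': 0.1, 'q': array([ 1.2043103 ,  0.60006388, -0.00256427,  1.60006162,  0.00179278,
        0.94289939, -0.07980884]), 'dq': array([-0.00141136, -0.00186248,  0.00146297, -0.00025706, -0.00024208,
       -0.00095444, -0.00018724]), 'joint_efforts': array([ 6.47289111e-03, -7.77983308e+01,  1.57032084e+00, -2.58624959e+01,
        1.27034623e-02,  5.46939831e-03,  2.01535322e-06]), 'ee_pos': array([ 0.20702629, -0.69430927,  0.1930853 ]), 'tcp_rot': array([ 9.89516581e-01,  1.44417539e-01, -1.59958801e-04, -6.96847042e-04]), 'ft_force': array([-0.6173993 , -1.02371121,  0.39167697]), 'wrist_torque': array([-0.03060614,  0.03970336,  0.0444854 ]), 'gripper_width': 0.08546790894710886}
```

View pics/side0.png

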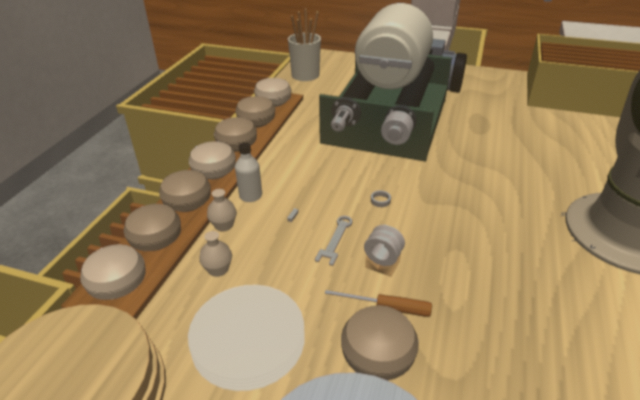

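View pics/top0.png

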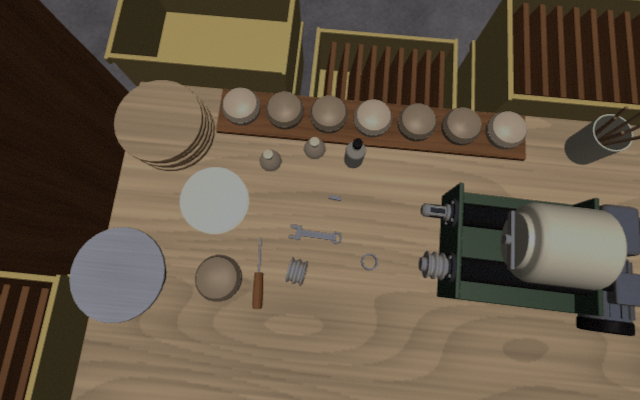

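Side view: the bare shaft is at about (342,117), the key at (292,214), and the pulley in its V-block at (384,246). Top view: shaft at (436,211), key at (335,198), pulley at (297,271). I'll enlarge these.

```bash
python3 - <<'E'
import pickle,cv2,numpy as np
S=pickle.load(open('side0.pkl','rb'))['color'];T=pickle.load(open('top0.pkl','rb'))['color']
def c(I,x,y,w,h,s): return cv2.cvtColor(cv2.resize(I[y:y+h,x:x+w],None,fx=s,fy=s,interpolation=cv2.INTER_CUBIC),cv2.COLOR_RGB2BGR)
cv2.imwrite('pics/a1.png',np.vstack([np.hstack([c(S,315,90,50,50,8),c(S,275,195,50,50,8)]) ]))
cv2.imwrite('pics/a2.png',np.hstack([c(T,415,190,50,50,8),c(T,315,175,50,50,8)]))
cv2.imwrite('pics/a3.png',np.hstack([c(T,270,245,50,50,8),c(S,355,220,50,50,8)]))
E
```

```text
(no output)
```

View pics/a1.png

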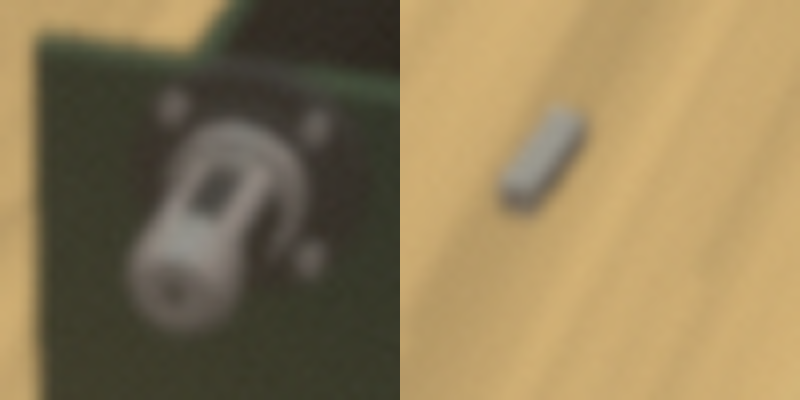

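View pics/a2.png

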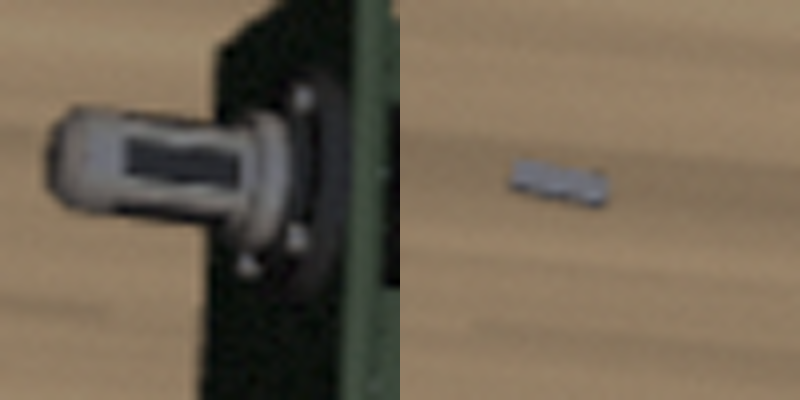

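View pics/a3.png

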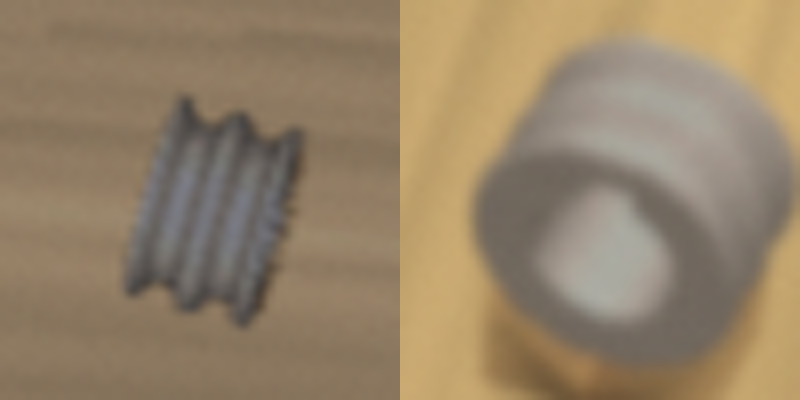

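```bash
cat >> h.py <<'E'
def ray(f,u,v):
    M=f['world_from_camera']; d=np.array([(u-f['cx'])/f['fx'],-(v-f['cy'])/f['fy'],-1.])
    return M[:3,3],M[:3,:3]@d
def plane(f,u,v,z):
    o,d=ray(f,u,v); return o+d*(z-o[2])/d[2]
def proj(f,p):
    M=f['world_from_camera']; c=M[:3,:3].T@(np.asarray(p)-M[:3,3]); return np.array([f['cx']+f['fx']*c[0]/-c[2], f['cy']-f['fy']*c[1]/-c[2]])
def tri(f1,a,f2,b):
    o1,d1=ray(f1,*a);o2,d2=ray(f2,*b);d1=d1/np.linalg.norm(d1);d2=d2/np.linalg.norm(d2)
    A=np.stack([d1,-d2],1);s=np.linalg.lstsq(A,o2-o1,rcond=None)[0]
    p,q=o1+d1*s[0],o2+d2*s[1];return (p+q)/2,np.linalg.norm(p-q)
E
python3 - <<'E'
from h import *
import pickle
S=pickle.load(open('side0.pkl','rb'));T=pickle.load(open('top0.pkl','rb'))
# grey mask: low saturation vs wood
def blob(f,x,y,w,h,fn,thr):
    I=f['color'][y:y+h,x:x+w].astype(float)
    m=((I[...,0]-I[...,2])<thr).astype(np.uint8)
    n,l,st,c=cv2.connectedComponentsWithStats(m)
    k=1+np.argmax(st[1:,4]); mm=(l==k)
    # weighted by how grey
    ys,xs=np.nonzero(mm)
    r=cv2.minAreaRect(np.stack([xs,ys],1).astype(np.float32))
    print(fn,st[k],c[k]+[x,y],r); 
    return c[k]+[x,y],mm
for f,n,b in((S,'side key',(275,195,40,40)),(T,'top key',(320,185,32,28))):
    I=f['color'][b[1]:b[1]+b[3],b[0]:b[0]+b[2]].astype(float);D=I[...,0]-I[...,2]; print(n,np.median(D),D.min())
ks,_=blob(S,275,195,40,40,'skey',50);kt,_=blob(T,320,185,32,28,'tkey',18)
print('key tri',tri(S,ks,T,kt),plane(S,*ks,.006),plane(T,*kt,.006))
ps,m=blob(S,355,220,60,55,'spul',50);pt,m2=blob(T,275,245,50,55,'tpul',18)
print('pul tri',tri(S,ps,T,pt),plane(T,*pt,.048),plane(S,*ps,.048))
# shaft
n=(337.5,125.6)
p=plane(S,*n,.105);print('nose side',p,proj(T,p))
for u,v in ((421.5,210),(445,211)): print(plane(T,u,v,.105))
E
```

```text
side key 88.0 10.0
top key 46.0 -13.0
skey [12 13 11 14 84] [292.25       214.66666667] ((17.360000610351562, 19.520000457763672), (6.0, 14.40000057220459), 36.869895935058594)
tkey [ 9 10 12  6 50] [334.38 197.32] ((14.445945739746094, 12.324323654174805), (11.507928848266602, 4.1099748611450195), 9.462322235107422)
key tri (array([0.65276584, 0.1525637 , 0.009245  ]), np.float64(0.0004553396591262618)) [0.65450426 0.1489368  0.006     ] [0.65331189 0.15246087 0.006     ]
spul [   9    5   41   41 1231] [384.11210398 245.05036556] ((29.03076934814453, 24.946151733398438), (35.97006607055664, 39.56707763671875), 29.744882583618164)
tpul [ 11  13  21  27 375] [295.864 271.144] ((20.839622497558594, 26.31131935119629), (17.170068740844727, 24.038095474243164), 15.945395469665527)
pul tri (array([0.44638583, 0.23179479, 0.05195037]), np.float64(0.0007679893981494811)) [0.44612102 0.23200921 0.048     ] [0.44738421 0.22762819 0.048     ]
nose side [ 0.62001202 -0.06533638  0.105     ] [424.49565214 209.69152238]
[ 0.61855285 -0.05815751  0.105     ]
[ 0.62155483 -0.11475583  0.105     ]
```

```bash
python3 - <<'E'
from h import *
import pickle
S=pickle.load(open('side0.pkl','rb'));T=pickle.load(open('top0.pkl','rb'))
# alpha-weighted key moments: alpha=(bg-D)/(bg-fg)
def mom(f,x,y,w,h,cu=None):
    I=f['color'][y:y+h,x:x+w].astype(float);D=I[...,0]-I[...,2]
    bg=cv2.GaussianBlur(D,(0,0),1);b=np.median(D);fg=np.percentile(D,2)
    a=np.clip((b-D)/(b-fg),0,1);a[a<.25]=0
    m=(a>.3).astype(np.uint8);n,l,st,c=cv2.connectedComponentsWithStats(m);k=1+np.argmax(st[1:,4])
    a*=cv2.dilate((l==k).astype(np.uint8),np.ones((3,3)))
    yy,xx=np.mgrid[y:y+h,x:x+w];s=a.sum();cx,cy=(a*xx).sum()/s,(a*yy).sum()/s
    C=np.array([[(a*(xx-cx)**2).sum(),(a*(xx-cx)*(yy-cy)).sum()],[0,(a*(yy-cy)**2).sum()]])/s;C[1,0]=C[0,1]
    w_,V=np.linalg.eigh(C);d=V[:,1];return np.array([cx,cy]),d,np.sqrt(w_*12),s
for f,n,b in((S,'S',(275,195,36,38)),(T,'T',(322,187,26,22))):
    c,d,L,s=mom(f,*b);p=plane(f,*c,.0075);q1=plane(f,*(c+d*5),.0075)-plane(f,*(c-d*5),.0075)
    print(n,c,L,s,p,'yaw of y axis',np.arctan2(-q1[0],q1[1]),'len',np.linalg.norm(plane(f,*(c+d*L[1]/2),.0075)-plane(f,*(c-d*L[1]/2),.0075)))
# shaft silhouettes in top
G=T['color'].astype(float).sum(2)/3
for c in (425,428,430,432,434,436,438,440,442): print(c,np.round(G[198:224,c]).astype(int))
for r in (206,208,210,212,214): print(r,np.round(G[r,415:470]).astype(int))
E
```

```text
S [292.31512195 214.61544715] [ 6.47955851 14.34649127] 85.41666666666666 [0.65374051 0.15041269 0.0075    ] yaw of y axis -0.06906802888474757 len 0.0408977622349183
T [334.56543887 197.41575235] [ 4.1368305  12.17496194] 47.25925925925926 [0.65273656 0.15196579 0.0075    ] yaw of y axis -0.09853157234882577 len 0.03291069861238613
425 [125 124 123 121 122  91  83  94  98 102 104  97 101 104 103  96  87  73
  84 112 122 123 121 121 124 126]
428 [126 126 124 123 120 101  97 105 112 114 112 114 114 113 110 104  95  74
  60 109 122 123 121 123 124 127]
430 [125 126 122 122 120 113  78 103 112  92  86  86  87  82 109 108  91  52
  20 106 122 123 122 122 123 126]
432 [125 122 124 121 121 118  71 102 113  72  45  43  43  44  91 106 102  59
  21  81 115 123 122 121 123 126]
434 [126 125 124 124 121 123  74  75 107  87  54  43  43  42  70 101 113  64
  24  61 110 123 121 121 123 125]
436 [127 125 122 121 121 120  84  64 100 114  69  39  44  41  47  96 104  69
  32  37 108 124 122 122 122 125]
438 [127 126 123 123 123 118 103  54  95 121  72  41  43  43  35 103 108  82
  46  21 107 121 122 1
[... 678 characters left out ...]
 19  18
  17]
210 [119 119 119 119 117  88  44  63  92 100 101 111 113 114 114  87  51  43
  42  43  44  44  44  43  43  42  41  42  42  41  93 102  85 102 111  97
  59  37  31  16  34  42  43  41  59  68  62  51  29  13  20  16  14  18
  17]
212 [122 122 122 124 122  93  50  68  86  91 103 108 110 110 111 109 105  91
  77  70  58  47  34  35  41  42  45  42  41  42  94 102  92 104 114 100
  61  38  26  16  34  41  40  41  62  69  62  53  30  10  20  15  12  16
  18]
214 [124 122 122 125 123 118  93  65  67  78  87  90  91  95  90  91  98 102
 107 113 108 104 104 108 111 109 105 103 102 102 106  82  92 111 112  81
  43  39  24  24  39  42  42  45  62  67  59  44  20  12  19  15  18  17
  14]
```

```bash
python3 - <<'E'
from h import *
import pickle
S=pickle.load(open('side0.pkl','rb'));T=pickle.load(open('top0.pkl','rb'))
def c(I,x,y,w,h,s): return cv2.cvtColor(cv2.resize(I[y:y+h,x:x+w],None,fx=s,fy=s,interpolation=cv2.INTER_NEAREST),cv2.COLOR_RGB2BGR)
cv2.imwrite('pics/b1.png',cv2.convertScaleAbs(c(S['color'],322,95,40,40,15),alpha=1.4))
cv2.imwrite('pics/b2.png',cv2.convertScaleAbs(c(T['color'],416,195,48,36,16),alpha=1.4))
E
```

```text
(no output)
```

View pics/b1.png

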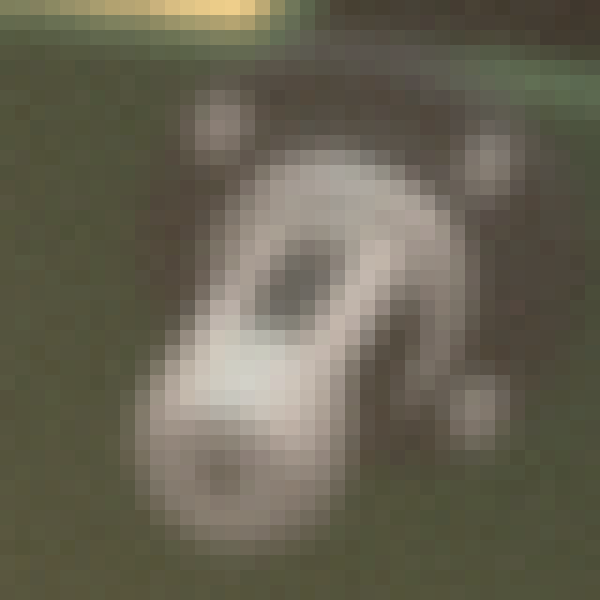

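View pics/b2.png

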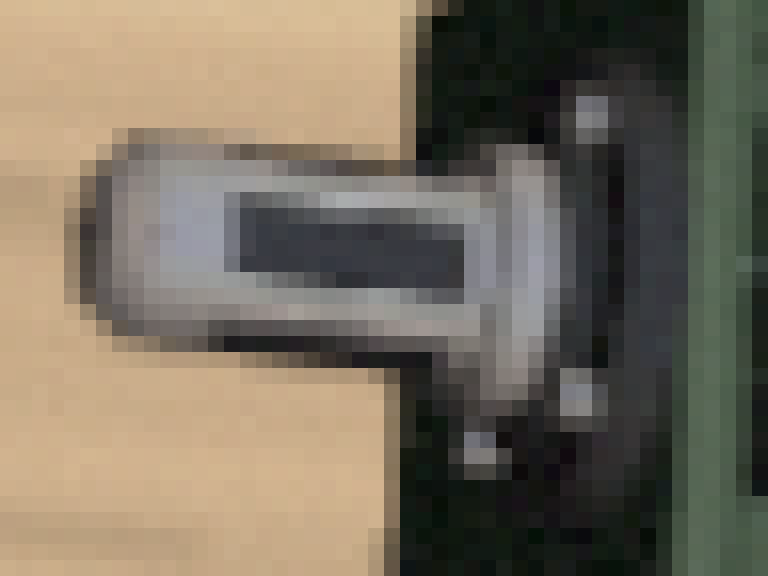

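```bash
python3 - <<'E'
from h import *
import pickle
S=pickle.load(open('side0.pkl','rb'));T=pickle.load(open('top0.pkl','rb'))
a=plane(T,432,210.25,.105);b=plane(T,438,211.2,.105);c=plane(T,425,209.2,.105)
print('axis top',a,b,c)
s0=plane(T,430.3,209.0,.1196);s1=plane(T,444.5,210.7,.1196);print('slot mouth',s0,s1,(s0+s1)/2,np.linalg.norm(s1-s0),'yaw',np.arctan2(-(s0-s1)[0],(s0-s1)[1]))
h=plane(S,336.3,126.0,.105);print('hole side',h,'in top',proj(T,h))
sm=plane(S,341.4,113.2,.1196);print('slot side mid',sm)
# plate/bench checks: top-view green plate edge corners
for u,v in((459.5,187),(441,297)):print(plane(T,u,v,.135))
E
```

```text
axis top [ 0.62038047 -0.08343926  0.105     ] [ 0.61943253 -0.09794098  0.105     ] [ 0.62134361 -0.0665051   0.105     ]
slot mouth [ 0.61969113 -0.07512149  0.1196    ] [ 0.61881237 -0.10884483  0.1196    ] [ 0.61925175 -0.09198316  0.1196    ] 0.03373479199513102 yaw -0.026052178010456794
hole side [ 0.62210001 -0.06283331  0.105     ] in top [423.49194196 208.75177419]
slot side mid [ 0.62026514 -0.09772024  0.1196    ]
[ 0.67598936 -0.13773165  0.135     ]
[ 0.41839016 -0.10125505  0.135     ]
```

```bash
python3 - <<'E'
from h import *
import pickle
T=pickle.load(open('top0.pkl','rb'))
def c(I,x,y,w,h,s): return cv2.cvtColor(cv2.resize(I[y:y+h,x:x+w],None,fx=s,fy=s,interpolation=cv2.INTER_NEAREST),cv2.COLOR_RGB2BGR)
cv2.imwrite('pics/b3.png',cv2.convertScaleAbs(c(T['color'],410,180,130,132,4),alpha=2))
I=T['color'].astype(float);g=I[...,1]-I[...,0]
pts=[]
for v in range(188,302):
    r=g[v,440:475]
    m=r>8
    xs=np.nonzero(m)[0]
    if len(xs): pts.append((v,440+xs[0],440+xs[-1],len(xs)))
print(pts[::6])
E
```

```text
[(188, np.int64(459), np.int64(462), 4), (194, np.int64(456), np.int64(474), 16), (200, np.int64(459), np.int64(474), 16), (206, np.int64(460), np.int64(462), 3), (212, np.int64(459), np.int64(462), 4), (218, np.int64(459), np.int64(462), 4), (224, np.int64(458), np.int64(461), 4), (230, np.int64(458), np.int64(474), 17), (236, np.int64(451), np.int64(474), 18), (242, np.int64(458), np.int64(474), 17), (248, np.int64(457), np.int64(474), 18), (254, np.int64(457), np.int64(474), 18), (260, np.int64(457), np.int64(460), 4), (266, np.int64(457), np.int64(460), 4), (272, np.int64(457), np.int64(460), 4), (278, np.int64(456), np.int64(459), 4), (284, np.int64(455), np.int64(474), 20), (290, np.int64(441), np.int64(474), 22), (296, np.int64(452), np.int64(474), 22)]
```

View pics/b3.png

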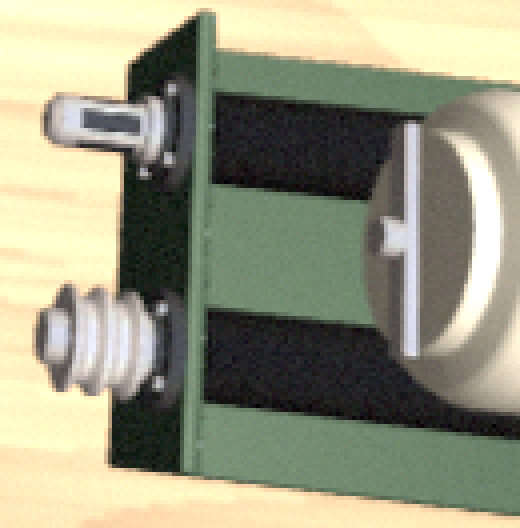

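```bash
python3 - <<'E'
from h import *
import pickle
T=pickle.load(open('top0.pkl','rb'));I=T['color'].astype(float);g=np.clip(I[...,1]-I[...,0],0,None)
# subpixel plate strip centroid per row, rows with isolated strip
P=[]
for v in list(range(204,226))+list(range(258,282)):
    r=g[v,454:466]; P.append((v,(r*np.arange(454,466)).sum()/r.sum()))
P=np.array(P);k=np.polyfit(P[:,0],P[:,1],1);print(k,np.std(np.polyval(k,P[:,0])-P[:,1]))
a=plane(T,np.polyval(k,190),190,.135);b=plane(T,np.polyval(k,290),290,.135);d=a-b;print(a,b,'yaw',np.arctan2(d[1],d[0]))
# nose of second roller & axis separation
p=plane(T,419.0,263.5,.105);print(p)
# slot dark mask
G=I.mean(2);m=(G<80)
sub=G[204:217,426:450]
ed=[]
for col in range(432,444):
    r=G[205:217,col]; # upper crossing & lower crossing at 75
    up=next(i for i in range(1,12) if r[i]<75 and r[i-1]>=75); u=205+up-1+(r[up-1]-75)/(r[up-1]-r[up])
    lo=next(i for i in range(up+1,12) if r[i]>=75 and r[i-1]<75); l=205+lo-1+(75-r[lo-1])/(r[lo]-r[lo-1])
    ed.append((col,u,l))
ed=np.array(ed);print(np.round(ed,2).tolist())
for j in(1,2):
    k=np.polyfit(ed[:,0],ed[:,j],1);print(k)
k=np.polyfit(ed[:,0],(ed[:,1]+ed[:,2])/2,1)
q=[plane(T,u,np.polyval(k,u),.1196) for u in(431,437.5,444)];print(q,np.arctan2(-(q[0]-q[2])[0],(q[0]-q[2])[1]))
E
```

```text
[-3.19579477e-02  4.67060926e+02] 0.39960880222760925
[ 0.66898018 -0.14136106  0.135     ] [ 0.43722251 -0.13813734  0.135     ] yaw -0.01390899883721698
[ 0.48988344 -0.05731169  0.105     ]
[[432.0, 206.93, 211.66], [433.0, 207.12, 211.93], [434.0, 207.36, 212.17], [435.0, 207.6, 212.41], [436.0, 207.87, 212.57], [437.0, 207.98, 212.64], [438.0, 207.95, 212.59], [439.0, 207.82, 212.5], [440.0, 207.82, 212.52], [441.0, 207.92, 212.64], [442.0, 208.25, 212.97], [443.0, 208.53, 213.27]]
[1.14010037e-01 1.57881975e+02]
[1.07222294e-01 1.65580366e+02]
[array([ 0.61886282, -0.07681191,  0.1196    ]), array([ 0.61860453, -0.0922485 ,  0.1196    ]), array([ 0.61834647, -0.10767163,  0.1196    ])] -0.01673047176091052
```

```bash
python3 -m pendant '[{"travel":[0,0.1,0.5],"turn":[0,0,0.1],"gripper":1},{"travel":[0,0.3,0.8],"turn":[0,0,0.3],"gripper":1},{"travel":[0,0.55,1],"turn":[0,0,0.5],"gripper":1},{"travel":[0.1,0.8,1],"turn":[0,0,0.7],"gripper":1},{"travel":[0.2,1,1],"turn":[0,0,0.85],"gripper":1},{"travel":[0.2,1,1],"turn":[0,0,1],"gripper":1},{"travel":[0.2,1,1],"turn":[0,0,1],"gripper":1}]'
python3 -m pendant '[{"travel":[0.1,0.25,0],"turn":[0,0,0.1],"gripper":1},{"travel":[0.3,0.5,0],"turn":[0,0,0.2],"gripper":1},{"travel":[0.5,0.75,0],"turn":[0,0,0.3],"gripper":1},{"travel":[0.7,1,0],"turn":[0,0,0.4],"gripper":1},{"travel":[0.7,1,0],"turn":[0,0,0.4],"gripper":1},{"travel":[0.7,1,0],"turn":[0,0,0.4],"gripper":1}]'
```

```text
t: 0.8
ee_pos: [0.2496, -0.4901, 0.3958]
tcp_rot: [0.857, 0.516, 0.0, 0.001]
ft_force: [0.9, -0.6, -0.2]
gripper_width: 0.0854
t: 1.4
ee_pos: [0.3934, -0.2846, 0.3959]
tcp_rot: [0.763, 0.647, 0.001, 0.001]
ft_force: [0.1, -0.4, -0.2]
gripper_width: 0.0855
```

```bash
python3 -m pendant '[{"travel":[0.2,0.25,0],"turn":[0,0,0],"gripper":1},{"travel":[0.4,0.5,0],"turn":[0,0,0],"gripper":1},{"travel":[0.6,0.75,0],"turn":[0,0,0],"gripper":1},{"travel":[0.7,1,0],"turn":[0,0,0.13],"gripper":1},{"travel":[0.7,1,0],"turn":[0,0,0.13],"gripper":1},{"travel":[0.7,1,0],"turn":[0,0,0.13],"gripper":1}]'
python3 -m pendant '[{"travel":[0.15,0.25,0],"turn":[0,0,0],"gripper":1},{"travel":[0.3,0.5,-0.2],"turn":[0,0,0],"gripper":1},{"travel":[0.5,0.75,-0.4],"turn":[0,0,0],"gripper":1},{"travel":[0.6,1,-0.7],"turn":[0,0,0],"gripper":1},{"travel":[0.6,1,-1],"turn":[0,0,0],"gripper":1},{"travel":[0.6,1,-1],"turn":[0,0,0],"gripper":0},{"travel":[0.6,1,-1],"turn":[0,0,0],"gripper":0}]'
python3 - <<'E'
from h import *
s=env.sense();print(s['ee_pos'],s['tcp_rot'],s['gripper_width'])
from scipy.spatial.transform import Rotation as R
M=R.from_quat(s['tcp_rot']).as_matrix();print(M[:,1],np.arctan2(M[1,1],M[0,1]))
E
```

```text
t: 2.0
ee_pos: [0.5357, -0.0783, 0.3955]
tcp_rot: [0.726, 0.688, 0.003, -0.0]
ft_force: [-0.5, 0.4, 1.2]
gripper_width: 0.0853
t: 2.7
ee_pos: [0.6553, 0.1216, 0.1916]
tcp_rot: [0.726, 0.687, 0.001, -0.001]
ft_force: [-0.8, 0.1, 0.4]
gripper_width: 0.0589
[0.65526012 0.12158322 0.19162566] [ 0.72629164  0.68738397  0.00143148 -0.0012967 ] 0.05887996619756876
[ 9.98486175e-01 -5.50032017e-02  8.43826724e-05] -0.05503097370272036
```

```bash
python3 -m pendant '[{"travel":[-0.012,0.148,-0.25],"turn":[0,0,-0.055],"gripper":-0.2},{"travel":[-0.012,0.148,-0.5],"turn":[0,0,-0.055],"gripper":-0.2},{"travel":[-0.012,0.148,-0.73],"turn":[0,0,-0.055],"gripper":-0.2},{"travel":[-0.012,0.148,-0.73],"turn":[0,0,-0.055],"gripper":-0.2},{"travel":[-0.012,0.148,-0.73],"turn":[0,0,-0.055],"gripper":-0.2}]'
python3 - <<'E'
from h import *
s=env.sense();print(s['ee_pos'])
def c(I,x,y,w,h,s): return cv2.cvtColor(cv2.resize(I[y:y+h,x:x+w],None,fx=s,fy=s,interpolation=cv2.INTER_NEAREST),cv2.COLOR_RGB2BGR)
S=grab('side');T=grab('top')
print(proj(S,s['ee_pos']),proj(T,s['ee_pos']))
A=c(S['color'],255,150,80,100,5);B=c(T['color'],295,150,80,100,5)
cv2.imwrite('pics/c1.png',np.hstack([A,B]))
E
```

```text
t: 3.2
ee_pos: [0.6523, 0.1501, 0.0445]
tcp_rot: [0.741, 0.671, -0.0, -0.002]
ft_force: [-0.0, -0.6, 0.0]
gripper_width: 0.0342
[0.65231204 0.15006527 0.04449456]
[292.1873503 200.5809913] [335.84191614 194.38405587]
```

View pics/c1.png

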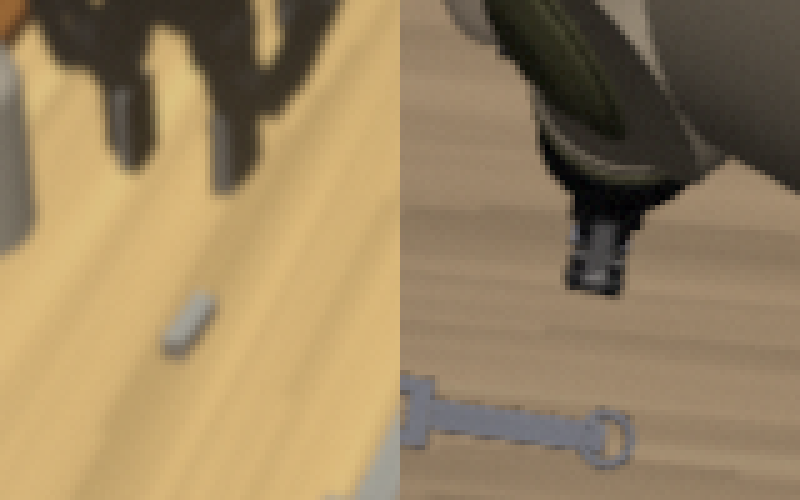

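```bash
python3 - <<'E'
from h import *
s=env.sense();p=s['ee_pos']
S=grab('side','c2.png')
I=cv2.imread('pics/c2.png')[120:230,240:350];I=cv2.resize(I,None,fx=5,fy=5,interpolation=cv2.INTER_CUBIC)
cv2.imwrite('pics/c3.png',I)
for d in ((.017,0,0),(-.017,0,0),(.017,.011,0),(.017,0,.02)): print(d,proj(S,p+np.array(d)))
E
```

```text
(0.017, 0, 0) [283.11449861 197.92905093]
(-0.017, 0, 0) [298.91319738 200.94413828]
(0.017, 0.011, 0) [281.14010073 201.14439244]
(0.017, 0, 0.02) [282.53579134 190.04109959]
```

View pics/c3.png

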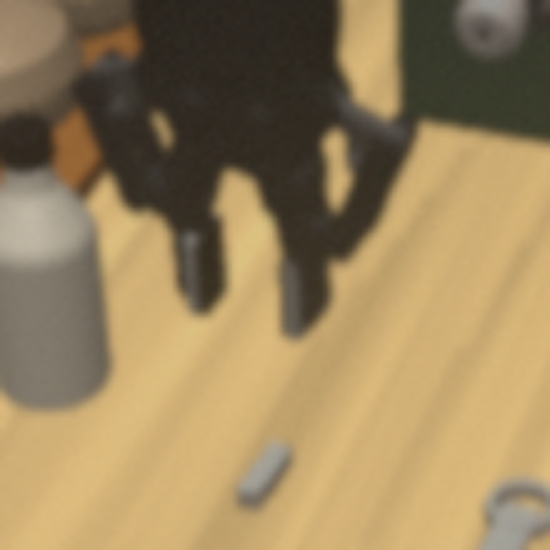

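```bash
python3 -m pendant '[{"travel":[0,0,-0.06],"turn":[0,0,0],"gripper":-0.4},{"travel":[0,0,-0.12],"turn":[0,0,0],"gripper":-0.4},{"travel":[0,0,-0.12],"turn":[0,0,0],"gripper":-0.4}]'
python3 - <<'E'
from h import *
s=env.sense();p=s['ee_pos']
S=grab('side','c4.png')
I=cv2.imread('pics/c4.png')[120:230,240:350];I=cv2.resize(I,None,fx=5,fy=5,interpolation=cv2.INTER_CUBIC)
cv2.imwrite('pics/c5.png',I)
T=grab('top','c6.png')
I=cv2.imread('pics/c6.png')[150:230,290:380];I=cv2.resize(I,None,fx=6,fy=6,interpolation=cv2.INTER_CUBIC)
cv2.imwrite('pics/c7.png',I)
print(proj(S,p),proj(T,p),p,s['gripper_width'])
E
```

```text
t: 3.65
ee_pos: [0.654, 0.1505, 0.0232]
tcp_rot: [0.741, 0.671, 0.002, -0.001]
ft_force: [-0.6, -0.1, -1.0]
gripper_width: 0.0258
[291.83340816 208.73212847] [335.40322017 195.66006739] [0.65399867 0.15046195 0.02316066] 0.025782073091084635
```

View pics/c5.png

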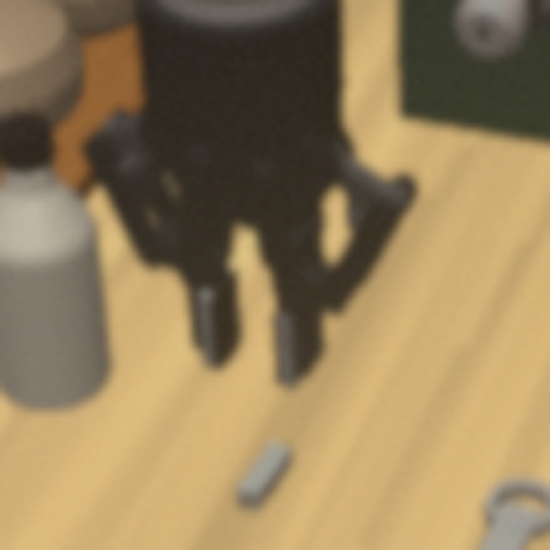

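View pics/c7.png

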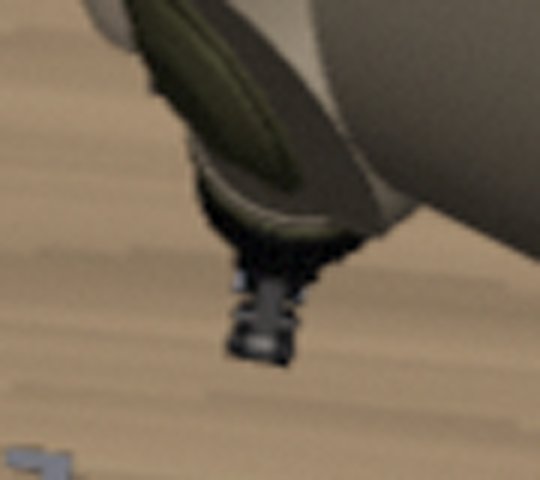

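```bash
python3 -m pendant '[{"travel":[-0.006,0.005,-0.04],"turn":[0,0,0],"gripper":-0.4},{"travel":[-0.006,0.005,-0.065],"turn":[0,0,0],"gripper":-0.4},{"travel":[-0.006,0.005,-0.065],"turn":[0,0,0],"gripper":-0.4}]'
python3 - <<'E'
from h import *
s=env.sense();p=s['ee_pos']
S=grab('side','d4.png')
I=cv2.imread('pics/d4.png')[120:230,240:350];I=cv2.resize(I,None,fx=5,fy=5,interpolation=cv2.INTER_CUBIC)
cv2.imwrite('pics/d5.png',I)
print(proj(S,p),p,s['gripper_width'],s['ft_force'])
E
```

```text
t: 4.05
ee_pos: [0.6525, 0.152, 0.01]
tcp_rot: [0.741, 0.671, 0.002, -0.001]
ft_force: [-0.5, 0.4, -0.9]
gripper_width: 0.0254
[292.54503051 214.26563881] [0.65252623 0.15199611 0.00999556] 0.025402595388415664 [-0.48144802  0.43841293 -0.91552055]
```

View pics/d5.png

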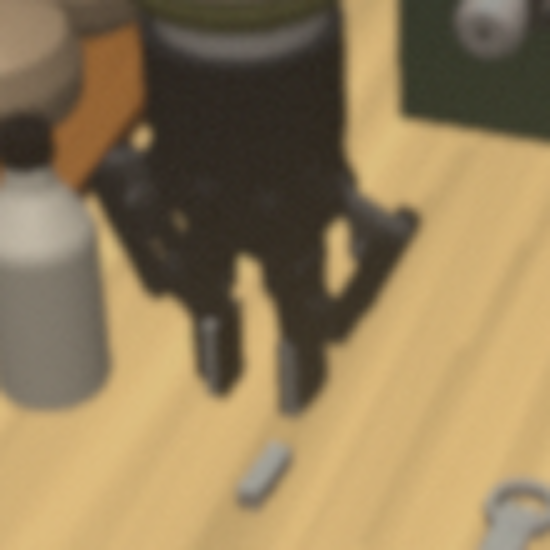

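```bash
for i in 1 2; do python3 -m pendant '[{"travel":[0,0,-0.01],"turn":[0,0,0],"gripper":-0.4},{"travel":[0,0,-0.01],"turn":[0,0,0],"gripper":-0.4}]' | grep -E "ee_pos|force"; done
python3 - <<'E'
from h import *
s=env.sense();print(s['ee_pos'],s['ft_force'],s['joint_efforts'])
S=grab('side');T=grab('top')
# knuckle right, top near block
print(tri(S,(240+410/5,120+215/5),T,(333.5,210)))
E
```

```text
ee_pos: [0.6528, 0.152, 0.0082]
ft_force: [0.1, 0.4, 0.5]
ee_pos: [0.6526, 0.152, 0.0061]
ft_force: [-0.8, -0.2, 0.6]
[0.65263844 0.15197934 0.00606075] [-0.77895997 -0.23365219  0.63568558] [-8.16688011e-02 -7.99701476e+01 -7.49166146e+00 -1.61784142e+01
  2.79821211e-02 -7.48789706e-02 -1.94908725e-02]
(array([0.58766139, 0.15434078, 0.15121422]), np.float64(0.0019866630440592333))
```

```bash
python3 -m pendant '[{"travel":[0,0,0],"turn":[0,0,0],"gripper":-0.8},{"travel":[0,0,0],"turn":[0,0,0],"gripper":-1},{"travel":[0,0,0],"turn":[0,0,0],"gripper":-1},{"travel":[0,0,0],"turn":[0,0,0],"gripper":-1},{"travel":[0,0,0],"turn":[0,0,0],"gripper":-1}]' 25
python3 - <<'E'
from h import *
s=env.sense();p=s['ee_pos']
S=grab('side','e4.png')
I=cv2.imread('pics/e4.png')[120:230,240:350];I=cv2.resize(I,None,fx=5,fy=5,interpolation=cv2.INTER_CUBIC)
cv2.imwrite('pics/e5.png',I)
print(proj(S,p),p,s['gripper_width'],s['ft_force'])
E
```

```text
t: 5.1
ee_pos: [0.6528, 0.152, 0.0062]
tcp_rot: [0.741, 0.671, 0.002, -0.001]
ft_force: [-0.4, 0.6, -0.3]
gripper_width: 0.0001
[292.5296041  215.64415727] [0.65275033 0.15198367 0.00622597] 0.00010765614344099083 [-0.36493851  0.59984291 -0.25776931]
```

View pics/e5.png

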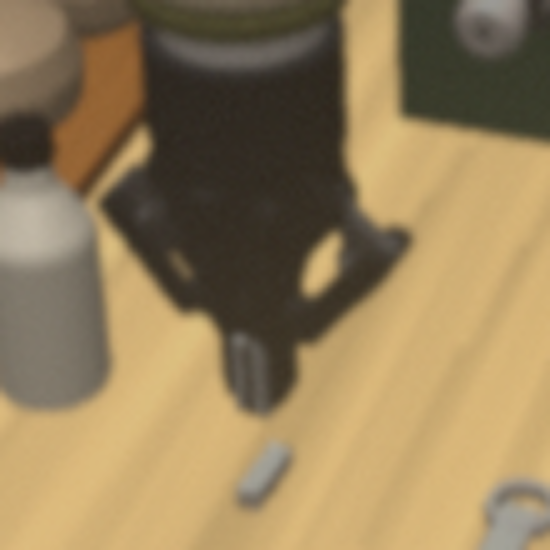

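```bash
python3 -m pendant '[{"travel":[0,0,0],"turn":[0,0,0],"gripper":-0.4},{"travel":[0,0,0],"turn":[0,0,0],"gripper":-0.4},{"travel":[0,0,-0.01],"turn":[0,0,0],"gripper":-0.4},{"travel":[0,0,-0.02],"turn":[0,0,0],"gripper":-0.4},{"travel":[0,0,-0.02],"turn":[0,0,0],"gripper":-0.4}]' | grep -E "ee_pos|force|width"
python3 -m pendant '[{"travel":[0,0,-0.01],"turn":[0,0,0],"gripper":-0.4},{"travel":[0,0,-0.02],"turn":[0,0,0],"gripper":-0.4},{"travel":[0,0,-0.02],"turn":[0,0,0],"gripper":-0.4}]' | grep -E "ee_pos|force"
```

```text
ee_pos: [0.6525, 0.1519, 0.0018]
ft_force: [0.1, -0.4, 0.2]
gripper_width: 0.0256
ee_pos: [0.6523, 0.1518, -0.0026]
ft_force: [-0.3, -0.1, -0.5]
```

```bash
for i in 1 2 ; do python3 -m pendant '[{"travel":[0,0,-0.01],"turn":[0,0,0],"gripper":-0.4},{"travel":[0,0,-0.02],"turn":[0,0,0],"gripper":-0.4},{"travel":[0,0,-0.02],"turn":[0,0,0],"gripper":-0.4}]' | grep -E "ee_pos|force"; done
python3 - <<'E'
from h import *
s=env.sense();p=s['ee_pos']
S=grab('side','f4.png')
I=cv2.imread('pics/f4.png')[120:230,240:350];I=cv2.resize(I,None,fx=5,fy=5,interpolation=cv2.INTER_CUBIC)
cv2.imwrite('pics/f5.png',I)
print(proj(S,p),p,s['gripper_width'],s['ft_force'])
E
```

```text
ee_pos: [0.6521, 0.1518, -0.0069]
ft_force: [-0.3, 0.4, 0.5]
ee_pos: [0.6519, 0.1517, -0.0112]
ft_force: [0.5, -0.2, 0.3]
[293.35047379 222.0492248 ] [ 0.65189539  0.15167983 -0.01124514] 0.02576921354101033 [ 0.48036177 -0.18772324  0.25239141]
```

View pics/f5.png

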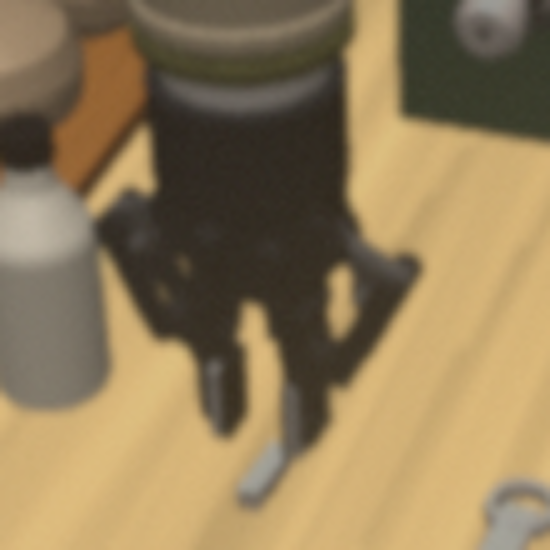

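```bash
for i in 1 2 3; do python3 -m pendant '[{"travel":[0,0,-0.01],"turn":[0,0,0],"gripper":-0.4},{"travel":[0,0,-0.025],"turn":[0,0,0],"gripper":-0.4},{"travel":[0,0,-0.025],"turn":[0,0,0],"gripper":-0.4}]' | grep -E "ee_pos|force"; done
python3 - <<'E'
from h import *
s=env.sense();p=s['ee_pos']
S=grab('side','g4.png')
I=cv2.imread('pics/g4.png')[140:240,240:350];I=cv2.resize(I,None,fx=5,fy=5,interpolation=cv2.INTER_CUBIC)
cv2.imwrite('pics/g5.png',I)
E
```

```text
ee_pos: [0.6517, 0.1516, -0.0166]
ft_force: [-0.1, -0.1, -0.7]
ee_pos: [0.6514, 0.1515, -0.0221]
ft_force: [-0.4, 0.1, -0.7]
ee_pos: [0.6512, 0.1514, -0.0276]
ft_force: [0.5, -0.7, 0.1]
```

View pics/g5.png

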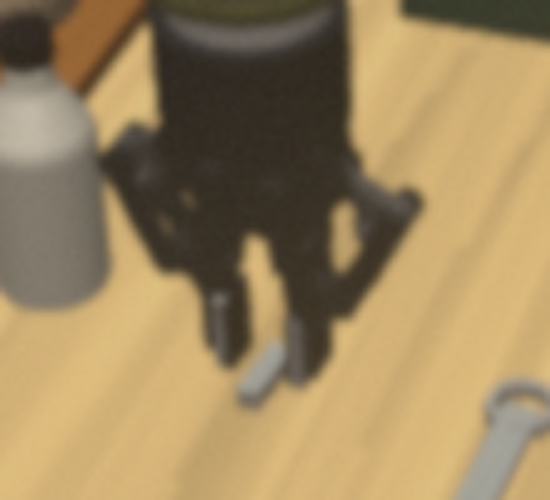

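```bash
for i in 1 2; do python3 -m pendant '[{"travel":[0,0,-0.01],"turn":[0,0,0],"gripper":-0.4},{"travel":[0,0,-0.018],"turn":[0,0,0],"gripper":-0.4},{"travel":[0,0,-0.018],"turn":[0,0,0],"gripper":-0.4}]' | grep -E "ee_pos|force"; done
python3 - <<'E'
from h import *
s=env.sense();p=s['ee_pos'];print(p,s['ft_force'])
S=grab('side','g6.png')
I=cv2.imread('pics/g6.png')[140:240,240:350];I=cv2.resize(I,None,fx=5,fy=5,interpolation=cv2.INTER_CUBIC)
cv2.imwrite('pics/g7.png',I)
E
```

```text
ee_pos: [0.6512, 0.1514, -0.0312]
ft_force: [-0.1, -0.6, -0.3]
ee_pos: [0.651, 0.1514, -0.0351]
ft_force: [-0.2, 1.0, 0.3]
[ 0.65096469  0.15137236 -0.03508256] [-0.19063733  1.0058541   0.32343503]
```

View pics/g7.png

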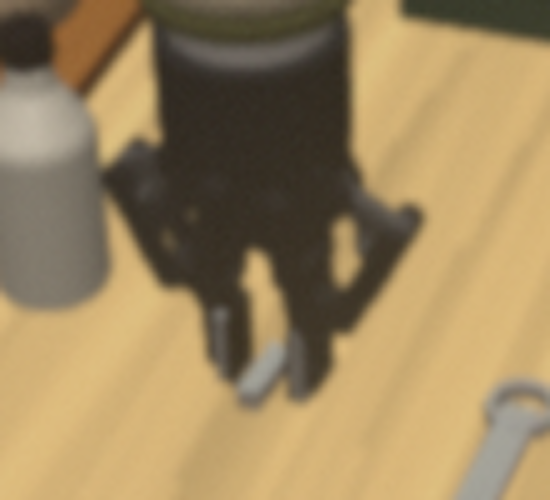

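```bash
python3 -m pendant '[{"travel":[0,0,0],"turn":[0,0,0],"gripper":-0.65},{"travel":[0,0,0],"turn":[0,0,0],"gripper":-0.65},{"travel":[0,0,0],"turn":[0,0,0],"gripper":-0.65}]' | grep -E "ee_pos|force|width"
for i in 1 2 3; do python3 -m pendant '[{"travel":[0,0,-0.006],"turn":[0,0,0],"gripper":-0.65},{"travel":[0,0,-0.006],"turn":[0,0,0],"gripper":-0.65}]' | grep -E "ee_pos|force"; done
```

```text
ee_pos: [0.651, 0.1514, -0.0349]
ft_force: [0.5, 1.4, -0.2]
gripper_width: 0.015
ee_pos: [0.651, 0.1514, -0.0362]
ft_force: [-0.1, -0.6, -0.6]
ee_pos: [0.6512, 0.1514, -0.0369]
ft_force: [-1.3, -1.0, 6.0]
ee_pos: [0.6512, 0.1514, -0.037]
ft_force: [-3.0, -1.4, 12.8]
```

```bash
python3 -m pendant '[{"travel":[0,0,0.03],"turn":[0,0,0],"gripper":-0.65},{"travel":[0,0,0.03],"turn":[0,0,0],"gripper":-0.65}]' | grep -E "ee_pos|force|width"
python3 -m pendant '[{"travel":[0,0,0],"turn":[0,0,0],"gripper":-0.8},{"travel":[0,0,0],"turn":[0,0,0],"gripper":-1},{"travel":[0,0,0],"turn":[0,0,0],"gripper":-1},{"travel":[0,0,0],"turn":[0,0,0],"gripper":-1},{"travel":[0,0,0],"turn":[0,0,0],"gripper":-1}]' 25| grep -E "ee_pos|force|width"
```

```text
ee_pos: [0.6518, 0.1516, -0.0301]
ft_force: [-0.5, -0.4, 0.3]
gripper_width: 0.0149
ee_pos: [0.6518, 0.1517, -0.0302]
ft_force: [0.1, -1.1, 0.8]
gripper_width: 0.0083
```

```bash
python3 -m pendant '[{"travel":[0,0,0.05],"turn":[0,0,0],"gripper":-1},{"travel":[0,0,0.2],"turn":[0,0,0],"gripper":-1},{"travel":[0,0,0.4],"turn":[0,0,0],"gripper":-1},{"travel":[0,0,0.4],"turn":[0,0,0],"gripper":-1}]' | grep -E "ee_pos|force|width"
python3 - <<'E'
from h import *
s=env.sense();p=s['ee_pos'];print(p,s['ft_force'])
S=grab('side','h6.png')
I=cv2.imread('pics/h6.png')[120:220,240:350];I=cv2.resize(I,None,fx=5,fy=5,interpolation=cv2.INTER_CUBIC)
cv2.imwrite('pics/h7.png',I)
E
```

```text
ee_pos: [0.6545, 0.153, 0.0552]
ft_force: [0.1, 0.5, 0.0]
gripper_width: 0.0086
[0.65451369 0.15299471 0.05523063] [0.12108932 0.5097866  0.0074701 ]
```

View pics/h7.png

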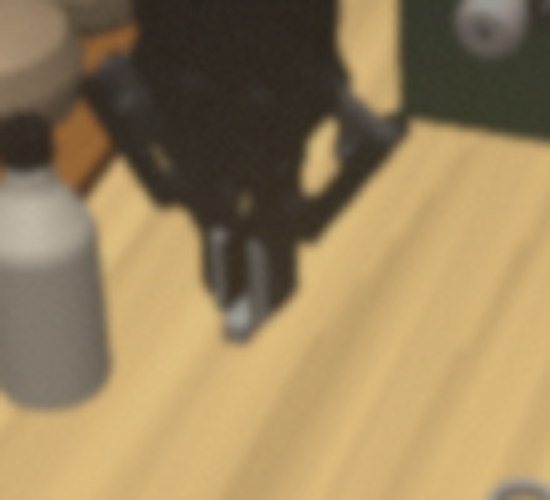

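```bash
python3 -m pendant '[{"travel":[-0.03,0,0.2],"turn":[0,0,0],"gripper":-1},{"travel":[-0.08,-0.1,0.37],"turn":[0,0,0.05],"gripper":-1},{"travel":[-0.12,-0.35,0.37],"turn":[0,-0.06,0.1],"gripper":-1},{"travel":[-0.17,-0.6,0.37],"turn":[0,-0.127,0.106],"gripper":-1},{"travel":[-0.17,-0.85,0.37],"turn":[0,-0.127,0.106],"gripper":-1},{"travel":[-0.17,-1,0.37],"turn":[0,-0.127,0.106],"gripper":-1},{"travel":[-0.17,-1,0.37],"turn":[0,-0.127,0.106],"gripper":-1}]' | grep -E "ee_pos|force|width|rot"
```

```text
ee_pos: [0.6181, -0.0547, 0.1258]
tcp_rot: [0.714, 0.698, 0.038, 0.034]
ft_force: [-0.4, -0.7, 0.3]
gripper_width: 0.0088
```

```bash
python3 -m pendant '[{"travel":[0,-0.1,0],"turn":[0,0,0],"gripper":-1},{"travel":[0,-0.183,0],"turn":[0,0,0],"gripper":-1},{"travel":[0,-0.183,0],"turn":[0,0,0],"gripper":-1}]' | grep -E "ee_pos|force|width"
python3 - <<'E'
from h import *
from scipy.spatial.transform import Rotation as R
s=env.sense();p=s['ee_pos'];M=R.from_quat(s['tcp_rot']).as_matrix();print(p,s['ft_force']);print(M.round(3))
S=grab('side','i1.png');T=grab('top','i2.png')
A=cv2.resize(cv2.imread('pics/i1.png')[70:140,310:380],None,fx=6,fy=6,interpolation=cv2.INTER_CUBIC)
B=cv2.resize(cv2.imread('pics/i2.png')[170:240,400:463],None,fx=6,fy=6,interpolation=cv2.INTER_CUBIC)
cv2.imwrite('pics/i3.png',cv2.convertScaleAbs(np.hstack([A,B]),alpha=1.5))
E
```

```text
ee_pos: [0.6174, -0.0934, 0.1249]
ft_force: [0.2, -0.3, -0.5]
gripper_width: 0.0086
[ 0.61742512 -0.09344198  0.1249474 ] [ 0.23045398 -0.33400916 -0.47721207]
[[ 0.026  0.995  0.1  ]
 [ 1.    -0.026  0.004]
 [ 0.007  0.1   -0.995]]
```

View pics/i3.png

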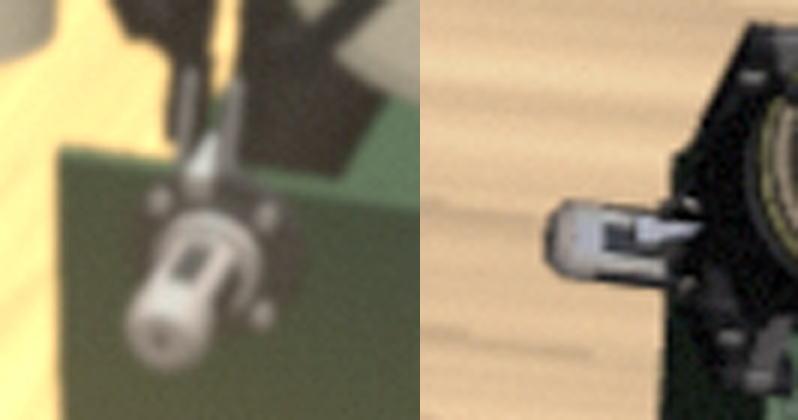

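```bash
python3 - <<'E'
from h import *
from scipy.spatial.transform import Rotation as R
S=grab('side');T=grab('top')
G=T['color'].astype(float).mean(2)
for r in range(205,213): print(r,G[r,425:450].astype(int))
for z in(.150,.155,.160,.165): print(z,plane(T,435.6,207.8,z),plane(S,343.3-.5,100-.5,z))
print(tri(T,(435.6,207.8),S,(342.8,99)))
G=S['color'].astype(float).mean(2)
for r in range(92,106): print(r,G[r,336:352].astype(int))
E
```

```text
205 [ 96 107 108 107 105 107 105 103  89  78  62  56  53  43  28  16   7   9
   9  14   8   8   7  11   4]
206 [100 110 113 113 112 115 117 115 111  84  76  97 105  88  74  61  35  25
  22  13   9   0   7   4   6]
207 [104 112 117 114 115  92  69  72  79  64  83 108 117 112 109 106 101 101
 102  87  62  35   9   7   6]
208 [107 113 116 116 117  87  50  46  50  46  79 109 115 116 113 115 116  98
  85  70  41  19   8   4   9]
209 [100 108 116 116 117  89  51  43  43  42  99 119 116 102  86  67  63  50
  38  28  13   2   4   7   4]
210 [103 113 116 116 116  89  52  46  44  46  64  76  73  60  42  37  33  26
   7   8  12  10  10   6  12]
211 [106 112 114 115 117  81  43  43  43  44  40  44  43  39  33  35  39  25
  16   8   9   7  14   7   5]
212 [106 110 112 113 111 111 107  94  80  71  62  45  35  35  38  33  39  28
  10  10  13   1   5   5   4]
0.15 [ 0.61664044 -0.0785566   0.15      ] [ 0.61980731 -0.10608983  0.15      ]
0.155 [ 0.61545864 -0.07707281  0.155     ] [ 0.61718995 -0.09646378  0.155     ]
0.16 [ 0.61427684 -0.07558902  0.16      ] [ 0.61457259 -0.08683773  0.16      ]

[... 356 characters left out ...]
68  51  42  39]
95 [128 114  97  85  74  75  97 121 123 102  85  78  66  48  41  37]
96 [103  99  89  80  81  95 119 133 125  98  82  77  65  50  42  41]
97 [ 81  79  76  77  93 117 134 140 126  97  81  77  67  56  50  47]
98 [ 66  65  67  77 100 126 136 137 123  94  77  73  67  62  57  55]
99 [ 57  60  62  73  96 114 122 121 110  85  68  64  62  60  62  60]
100 [ 60  60  59  69  87  97 103 102  93  72  59  55  55  56  57  60]
101 [73 70 63 67 81 90 91 89 77 62 51 49 49 51 52 55]
102 [87 85 71 65 76 82 84 82 70 58 53 52 51 48 50 52]
103 [90 88 73 63 66 70 73 71 63 58 55 54 53 52 51 49]
104 [83 80 65 59 61 68 70 72 72 67 63 58 56 54 55 52]
105 [70 68 62 65 75 84 92 95 97 92 81 73 62 57 54 55]
```

```bash
python3 - <<'E'
from h import *
S=grab('side');T=grab('top')
print('key front top: T',plane(T,434.8,208,.1648),'S',plane(S,342.8,98.8,.1648),tri(T,(434.8,208),S,(342.8,98.8)))
print('slot front: T',plane(T,430.1,209.1,.1198),'S',plane(S,339.5,116.4,.1198),tri(T,(430.1,209.1),S,(339.5,116.4)))
E
```

```text
key front top: T [ 0.61250675 -0.07238241  0.1648    ] S [ 0.61297114 -0.08084294  0.1648    ] (array([ 0.6107796 , -0.07091483,  0.169984  ]), np.float64(0.001000817119795763))
slot front: T [ 0.61935594 -0.07459991  0.1198    ] S [ 0.62016805 -0.08160149  0.1198    ] (array([ 0.61806053, -0.0733005 ,  0.1244988 ]), np.float64(0.0004132457883098362))
```

```bash
python3 -m pendant '[{"travel":[0.03,-0.016,-0.05],"turn":[0,0,0],"gripper":-1},{"travel":[0.03,-0.016,-0.12],"turn":[0,0,0],"gripper":-1},{"travel":[0.03,-0.016,-0.12],"turn":[0,0,0],"gripper":-1}]' | grep -E "ee_pos|force|width"
cat > look.py <<'E'
from h import *
import sys
def look(n):
    s=env.sense();print(s['ee_pos'].round(4),s['ft_force'].round(1),s['gripper_width'].round(4))
    S=grab('side','%s_s.png'%n);T=grab('top','%s_t.png'%n)
    A=cv2.resize(cv2.imread('pics/%s_s.png'%n)[80:140,316:366],None,fx=8,fy=8,interpolation=cv2.INTER_CUBIC)
    B=cv2.resize(cv2.imread('pics/%s_t.png'%n)[180:240,413:463],None,fx=8,fy=8,interpolation=cv2.INTER_CUBIC)
    cv2.imwrite('pics/%s.png'%n,cv2.convertScaleAbs(np.hstack([A,B]),alpha=1.5))
look(sys.argv[1])
E
python3 look.py j1
```

```text
ee_pos: [0.6229, -0.0928, 0.0993]
ft_force: [0.1, 0.2, -1.4]
gripper_width: 0.0086Traceback (most recent call last):
  File "look.py", line 9, in <module>
    look(sys.argv[1])
    ~~~~^^^^^^^^^^^^^
  File "look.py", line 4, in look
    s=env.sense();print(s['ee_pos'].round(4),s['ft_force'].round(1),s['gripper_width'].round(4))
                                                                    ^^^^^^^^^^^^^^^^^^^^^^^^
AttributeError: 'float' object has no attribute 'round'
```

```bash
sed -i "s/,s\['gripper_width'\].round(4)//" look.py; python3 look.py j1
```

```text
[ 0.6229 -0.0928  0.0993] [ 0.1  0.2 -1.4]
```

View pics/j1.png

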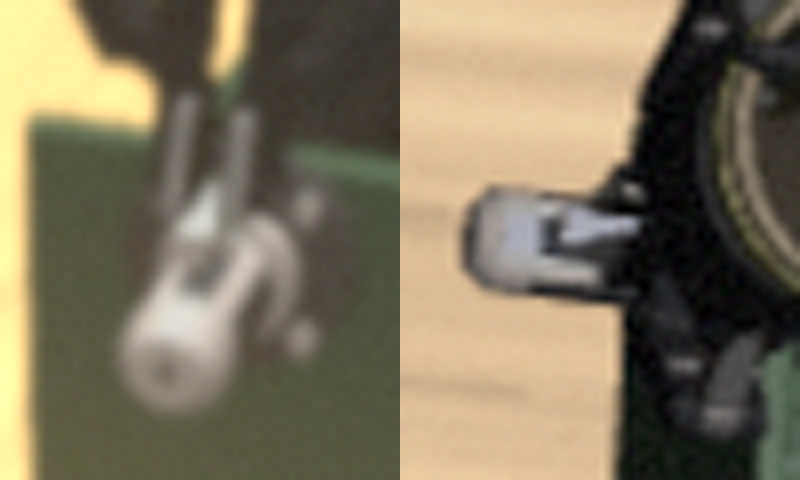

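```bash
python3 - <<'E'
from h import *
T=grab('top');S=grab('side')
G=T['color'].astype(float).mean(2)
for r in range(204,215): print(r,G[r,426:446].astype(int))
G=S['color'].astype(float).mean(2)
for r in range(100,118): print(r,G[r,333:350].astype(int))
E
```

```text
204 [96 98 97 98 78 67 73 71 74 78 73 53 30 25 23 35 46 29  7 11]
205 [106 107 106 106 107 106 102  84  71  67  49  25  15   9   8   9  12   9
   5   5]
206 [111 114 114 114 113 115  94  74  94 106  90  74  60  51  37  30  16   6
   7   6]
207 [110 115 116 116  94  69  53  71 104 117 111 109 106 106 102 101  75  29
  11   5]
208 [111 116 115 116  85  46  38  79 107 112 115 115 115  96  82  79  53  19
   5   9]
209 [108 116 115 117  87  51  38  86 113 118  97  75  67  48  49  43  17  13
   6   7]
210 [111 115 116 116  89  52  44  59  71  68  50  39  37  33  32  18   6   6
   3   4]
211 [113 116 116 115  83  44  44  44  43  41  36  36  35  33  25  16   6   6
   4   9]
212 [111 111 112 111 112 106  92  81  71  61  47  38  32  22  11   5   6   7
   7   4]
213 [102 104 106 107 108 110 107 104 101 101  99  85  49  14  15   6   2   5
   3  15]
214 [ 90  95  93  90  94 102 105 108 113 108 108  93  52  17  12   7   7  11
  12  22]
100 [46 44 46 62 75 70 50 42 49 60 63 76 77 66 55 44 38]
101 [47 47 51 65 75 67 51 49 69 81 75 79 78 65 52 43 40]
102 [ 49  49  56  69  74  65  53  66  93 101  87  
[... 433 characters left out ...]
7  95  85  92  99 106 114 118 114]
109 [ 50  50  54  66  84  97 103 106 103  90  92 104 112 113 113 114 118]
110 [ 50  50  60  74  87  93  93  94  91  86  92 104 114 120 119 113 112]
111 [ 49  53  65  79  89  97  96  89  83  81  86  96 111 127 127 118 106]
112 [ 49  53  65  83  98 105 100  86  77  74  77  92 115 130 128 116 103]
113 [ 49  54  69  89 107 113  97  79  70  71  79 100 122 131 123 106  93]
114 [ 52  57  77 104 119 111  87  73  67  74  89 112 130 128 111  89  78]
115 [ 53  64  92 118 126 108  86  75  74  83 103 123 130 120  95  71  67]
116 [ 59  80 110 131 131 116 103  93  90 100 120 129 123 105  80  59  60]
117 [ 72  99 124 139 138 132 128 121 114 119 129 129 114  89  64  52  59]
```

```bash
python3 - <<'E'
from h import *
S=grab('side');T=grab('top')
print('key front top: T',plane(T,432.8,207.9,.139),tri(T,(432.8,207.9),S,(340.2,107.9)))
print('slot front: T',plane(T,430.1,209.2,.1198),tri(T,(430.1,209.2),S,(340.5,116)))
E
```

```text
key front top: T [ 0.61837473 -0.07534345  0.139     ] (array([ 0.61665675, -0.07339494,  0.14578883]), np.float64(0.00023802988394322488))
slot front: T [ 0.61911291 -0.0746082   0.1198    ] (array([ 0.61655109, -0.07295497,  0.12612609]), np.float64(0.002178393922737518))
```

```bash
python3 -m pendant '[{"travel":[0,0,-0.02],"turn":[0,0,0],"gripper":-1},{"travel":[0,0,-0.04],"turn":[0,0,0],"gripper":-1},{"travel":[0,0,-0.04],"turn":[0,0,0],"gripper":-1}]' | grep -E "ee_pos|force|width"
for i in 1 2 3; do python3 -m pendant '[{"travel":[0,0,-0.006],"turn":[0,0,0],"gripper":-1},{"travel":[0,0,-0.006],"turn":[0,0,0],"gripper":-1}]' | grep -E "ee_pos|force"; done
```

```text
ee_pos: [0.6239, -0.0929, 0.0935]
ft_force: [-0.6, -0.2, 0.0]
gripper_width: 0.0087
ee_pos: [0.6238, -0.0929, 0.0921]
ft_force: [-0.7, 0.4, -1.3]
ee_pos: [0.6237, -0.093, 0.0908]
ft_force: [-0.2, 0.2, -0.4]
ee_pos: [0.6239, -0.0929, 0.0896]
ft_force: [-0.3, -0.6, 0.9]
```

```bash
python3 -m pendant '[{"travel":[-0.004,0,0.003],"turn":[0,0,0],"gripper":-1},{"travel":[-0.004,0,0.003],"turn":[0,0,0],"gripper":-1}]' | grep -E "ee_pos|force"; python3 look.py k1
```

```text
ee_pos: [0.6229, -0.0929, 0.0903]
ft_force: [-0.1, 0.6, -0.4]
[ 0.6229 -0.0929  0.0903] [-0.1  0.6 -0.4]
```

View pics/k1.png

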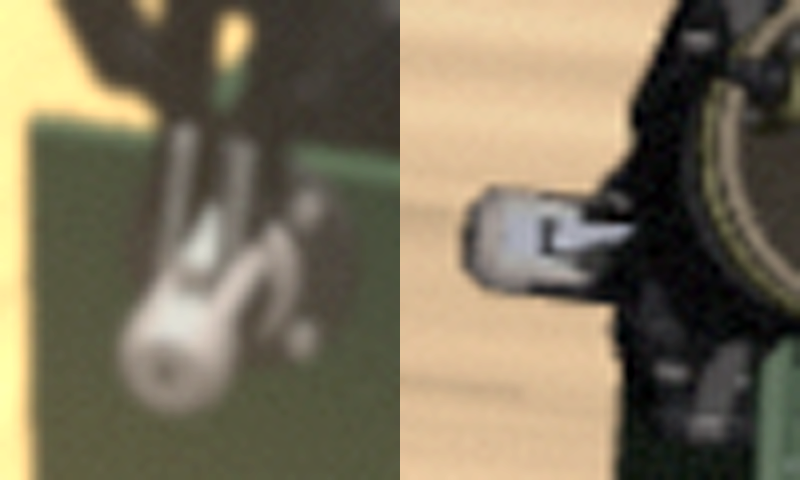

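```bash
python3 - <<'E'
from h import *
T=grab('top')
G=T['color'].astype(float).mean(2)
for r in range(204,215): print(r,G[r,426:446].astype(int))
print(plane(T,432.2,208.5,.1295),plane(T,430.1,209.2,.1198))
E
```

```text
204 [96 96 95 97 79 63 72 71 75 79 76 52 38 48 44 19  8  5 12  9]
205 [103 109 108 105 105 105 102  90  77  58  41  32  29  36  49  38   6   4
   3   9]
206 [109 112 112 112 114 115 115 110 109  71  24  19  12  13  21  21   9   4
   5   0]
207 [112 116 115 114  94  68  90 109 114  83  39  26  22  14   3   4   4   6
   8   6]
208 [112 116 116 115  86  47  79 108 116 108 102 101  99 100  99  76  30   6
   8   7]
209 [108 115 116 115  87  46  98 117 114 115 115 115 104  97  83  50  21   5
   5   6]
210 [112 116 115 113  88  51 107 120 113  94  76  68  53  51  35  16   5   9
   4   9]
211 [112 115 115 114  83  44  62  74  73  54  41  38  27  17   6   6   5   8
  11   4]
212 [110 113 112 112 112 107  92  79  68  46  34  37  29  22  13   8   3   7
   9   9]
213 [103 104 105 107 109 110 106 104  86  54  42  35  25  18   7   4   1   7
   7   1]
214 [ 92  93  93  91  94 101 104 108 107  98  71  37  16   8   5   5  10   3
   8   8]
[ 0.61903087 -0.07673266  0.1295    ] [ 0.61911291 -0.0746082   0.1198    ]
```

```bash
python3 -m pendant '[{"travel":[0,-0.002,-0.005],"turn":[0,0,0],"gripper":-1},{"travel":[0,-0.002,-0.01],"turn":[0,0,0],"gripper":-1}]' | grep -E "ee_pos|force"; for i in 1 2 3; do python3 -m pendant '[{"travel":[0,0,-0.005],"turn":[0,0,0],"gripper":-1},{"travel":[0,0,-0.005],"turn":[0,0,0],"gripper":-1}]' | grep -E "ee_pos|force"; done
```

```text
ee_pos: [0.6231, -0.0933, 0.0882]
ft_force: [-0.5, 0.5, -0.1]
ee_pos: [0.623, -0.0933, 0.087]
ft_force: [-0.3, 0.2, 0.0]
ee_pos: [0.6229, -0.0933, 0.0858]
ft_force: [0.3, -0.2, -0.8]
ee_pos: [0.6231, -0.0932, 0.0853]
ft_force: [-1.1, 0.3, 5.7]
```

```bash
python3 -m pendant '[{"travel":[0,0,0.001],"turn":[0,0,0],"gripper":-0.6},{"travel":[0,0,0.001],"turn":[0,0,0],"gripper":-0.4},{"travel":[0,0,0.001],"turn":[0,0,0],"gripper":-0.4},{"travel":[0,0,0.001],"turn":[0,0,0],"gripper":-0.4}]' | grep -E "ee_pos|force|width"
python3 -m pendant '[{"travel":[0,0,0.03],"turn":[0,0,0],"gripper":-0.4},{"travel":[0,0,0.12],"turn":[0,0,0],"gripper":-0.4},{"travel":[0,0.1,0.3],"turn":[0,0,0],"gripper":-0.4},{"travel":[0,0.3,0.4],"turn":[0,0,0],"gripper":-0.2},{"travel":[0,0.5,0.4],"turn":[0,0,0],"gripper":0.2},{"travel":[0,0.75,0.4],"turn":[0,0,0],"gripper":0.6},{"travel":[0,1,0.4],"turn":[0,0,0],"gripper":1},{"travel":[0,1,0.4],"turn":[0,0,0],"gripper":1}]' | grep -E "ee_pos|force|width"
python3 look.py l1
```

```text
ee_pos: [0.623, -0.0933, 0.0854]
ft_force: [-0.3, 0.7, 0.1]
gripper_width: 0.0253
ee_pos: [0.6224, 0.1167, 0.167]
ft_force: [0.4, 0.2, -0.6]
gripper_width: 0.0853
[0.6224 0.1167 0.167 ] [ 0.4  0.2 -0.6]
```

View pics/l1.png

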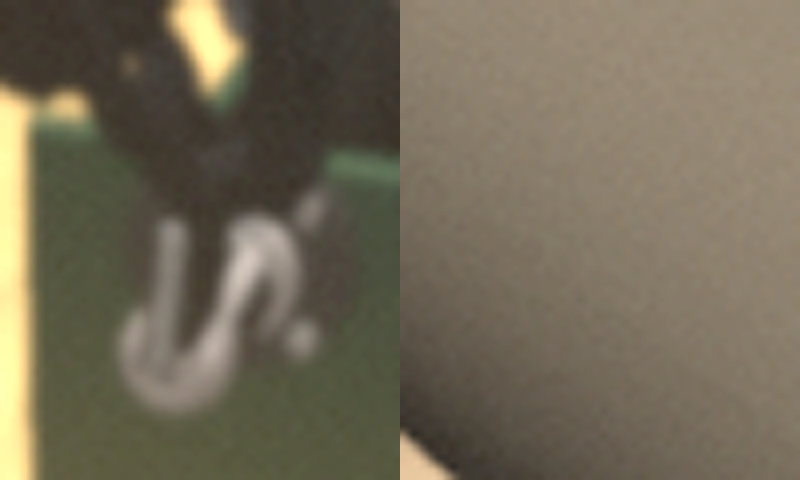

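```bash
python3 -m pendant '[{"travel":[-0.15,0.1,0],"turn":[0,0.03,-0.03],"gripper":1},{"travel":[-0.35,0.22,0],"turn":[0,0.06,-0.1],"gripper":1},{"travel":[-0.55,0.35,-0.1],"turn":[0,0.127,-0.19],"gripper":1},{"travel":[-0.75,0.48,-0.2],"turn":[0,0.127,-0.19],"gripper":1},{"travel":[-0.85,0.55,-0.3],"turn":[0,0.127,-0.19],"gripper":1},{"travel":[-0.85,0.55,-0.3],"turn":[0,0.127,-0.19],"gripper":1},{"travel":[-0.85,0.55,-0.3],"turn":[0,0.127,-0.19],"gripper":1}]' | grep -E "ee_pos|force|width|rot"
python3 look.py m1; python3 - <<'E'
from h import *
from scipy.spatial.transform import Rotation as R
s=env.sense();M=R.from_quat(s['tcp_rot']).as_matrix();print(M.round(3),s['ee_pos'])
A=cv2.resize(cv2.imread('pics/m1_s.png')[180:280,340:440],None,fx=4,fy=4,interpolation=cv2.INTER_CUBIC)
B=cv2.resize(cv2.imread('pics/m1_t.png')[220:320,250:350],None,fx=4,fy=4,interpolation=cv2.INTER_CUBIC)
cv2.imwrite('pics/m2.png',cv2.convertScaleAbs(np.hstack([A,B]),alpha=1.3))
E
```

```text
ee_pos: [0.4531, 0.2176, 0.1058]
tcp_rot: [0.764, 0.645, -0.0, 0.002]
ft_force: [0.5, -1.3, 0.4]
gripper_width: 0.0853
[0.4531 0.2176 0.1058] [ 0.5 -1.3  0.4]
[[ 0.169  0.986  0.003]
 [ 0.986 -0.169 -0.002]
 [-0.001  0.003 -1.   ]] [0.4543482  0.21747201 0.10633049]
```

View pics/m1.png

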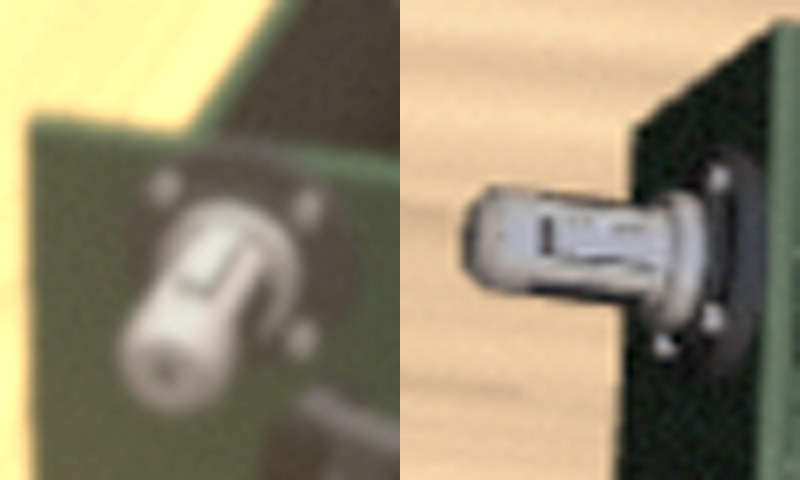

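View pics/m2.png

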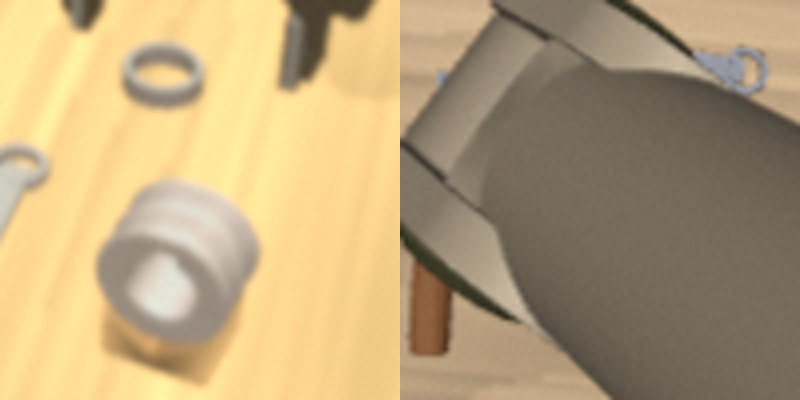

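```bash
python3 - <<'E'
from h import *
I=cv2.imread('pics/m1_t.png').astype(float)
G=I.mean(2);B=I[...,0]-I[...,2]
for r in range(202,220): print(r,G[r,428:448].astype(int))
print()
for r in range(204,216): print(r,B[r,428:448].astype(int))
I=cv2.imread('pics/m1_t.png');cv2.imwrite('pics/m3.png',cv2.convertScaleAbs(cv2.resize(I[195:225,416:456],None,fx=19,fy=19,interpolation=cv2.INTER_NEAREST),alpha=1.6))
J=cv2.imread('pics/m1_s.png');cv2.imwrite('pics/m4.png',cv2.convertScaleAbs(cv2.resize(J[95:135,322:362],None,fx=15,fy=15,interpolation=cv2.INTER_NEAREST),alpha=1.5))
E
```

```text
202 [130 129 127 129 128 129 129 129 128 130 130 131 129  91  32  15  15  17
  15  18]
203 [109 112 117 121 127 129 130 130 129 126 128 128 126  85  21  14  17  22
  26  28]
204 [103 103  84  69  77  73  78  82  89  95 107 112 120  86  11  14  22  35
  52  75]
205 [112 110 110 111 106  93  81  75  67  58  61  58  67  56  32  26  42  46
  48  84]
206 [119 118 121 120 120 117 113 109 107 105 102 108 109 106  93  78  82  91
  78  91]
207 [121 121  97  69 107 116 107 113 106 120 130 126 124 121 118 112 113 113
  91  86]
208 [121 121  90  53 101 120 115 117 116 122 128 112  97 100  97 105 116 118
 105  89]
209 [120 121  91  56  98 120 121 121 122 121 124 116 111 115 112 115 118 121
 109  90]
210 [122 121  91  57 100 118 118 118 118 120 119 120 119 119 121 120 122 126
 114  91]
211 [120 120  87  55  87 104 105 122 126 123 121 120 119 120 121 120 119 119
 110  94]
212 [119 117 115 113 104  94  87  87  78  69  71  72  84  98 104 106 122 125
 111 100]
213 [112 113 116 114 112 110 107 105 105 101 110 115 113 104  91  83  91 113
 102 102]
214 [101  94  99 106 109 115 118 116 112 113 116 118 117
[... 642 characters left out ...]
-3  -2  -1  -3  -4  -3  -6  -5  -6  -9  -7  -4  -6 -10
  -8  -5]
207 [ 5  6  5  1  1  0 -2 -4 -2  1  1  1 -1 -3 -2 -3 -5 -6 -5 -5]
208 [ 9  9  7  0  5  7  7  7 10 12 10  6  2  1  0 -4 -5  0  0  0]
209 [11 10  7 -4  5  9 11  9 10 11  9 10  8  7  7  7  6  8  6  2]
210 [10  9  7 -3  6 11 10 10  9  8 11  8 10  9  9  9 10  8  7  4]
211 [ 6  6  4 -2  0  2  6  9 12 12 11 10 10  9 10 11  9  7  5  3]
212 [-1  0  1  1  1  0  0  1  4  6  4  2  2  0  4  5  9  7  5  4]
213 [-6 -5 -5 -5 -5 -4 -4 -2 -2  0  0  1 -1  0  0  0  4  5  4  2]
214 [ -9  -7  -8  -9  -8  -9 -10 -10  -9  -8  -6  -4  -5  -5  -4  -3  -3  -2
  -1   0]
215 [ -7  -5  -2  -4  -5  -4  -4  -5  -5  -5  -5  -8  -9  -9 -10 -10  -7  -6
  -5  -3]
```

View pics/m3.png

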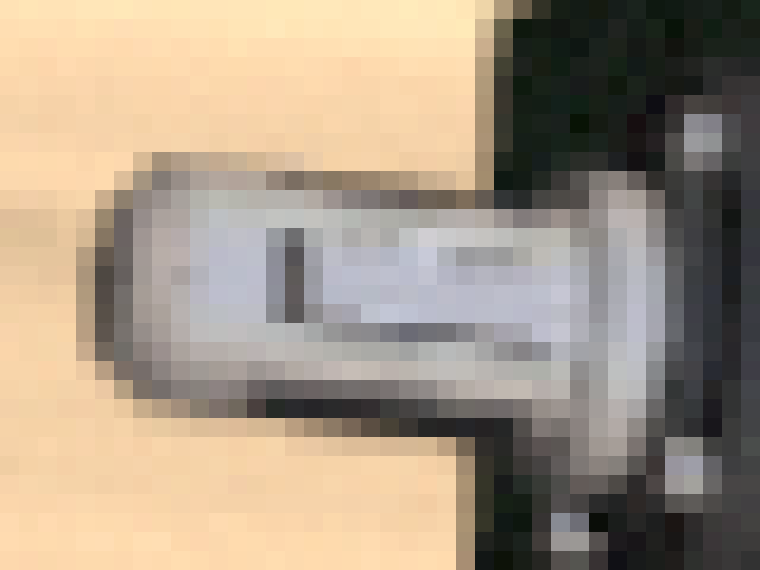

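View pics/m4.png

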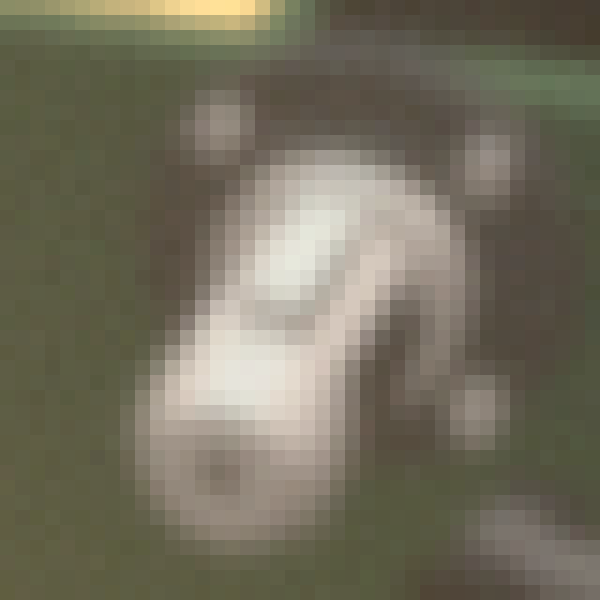

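```bash
python3 -m pendant '[{"travel":[-0.034,0.068,0],"turn":[0,0,-0.008],"gripper":1},{"travel":[-0.034,0.068,-0.1],"turn":[0,0,-0.008],"gripper":1},{"travel":[-0.034,0.068,-0.15],"turn":[0,0,-0.008],"gripper":1},{"travel":[-0.034,0.068,-0.15],"turn":[0,0,-0.008],"gripper":1}]' | grep -E "ee_pos|force|width|rot"
python3 - <<'E'
from h import *
S=grab('side','n1.png')
A=cv2.resize(cv2.imread('pics/n1.png')[170:280,340:440],None,fx=5,fy=5,interpolation=cv2.INTER_CUBIC)
cv2.imwrite('pics/n2.png',A)
E
```

```text
ee_pos: [0.4479, 0.2297, 0.0755]
tcp_rot: [0.767, 0.641, -0.0, 0.002]
ft_force: [-0.4, 0.3, -0.7]
gripper_width: 0.0854
```

View pics/n2.png

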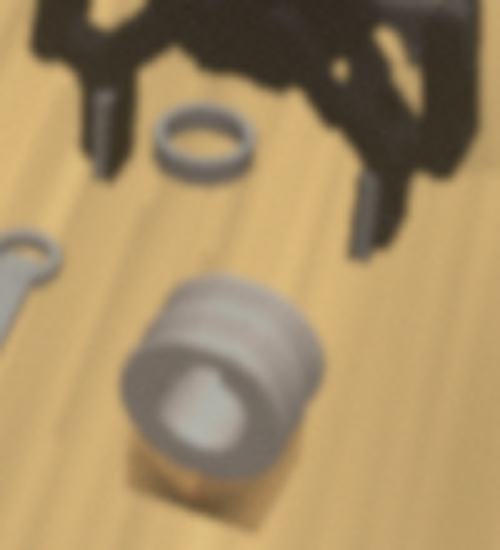

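```bash
python3 -m pendant '[{"travel":[0,0.006,-0.12],"turn":[0,0,0],"gripper":1},{"travel":[0,0.006,-0.25],"turn":[0,0,0],"gripper":1},{"travel":[0,0.006,-0.25],"turn":[0,0,0],"gripper":1}]' | grep -E "ee_pos|force"
python3 -m pendant '[{"travel":[0,0,-0.1],"turn":[0,0,0],"gripper":1},{"travel":[0,0,-0.18],"turn":[0,0,0],"gripper":1},{"travel":[0,0,-0.18],"turn":[0,0,0],"gripper":1}]' | grep -E "ee_pos|force"
python3 - <<'E'
from h import *
S=grab('side','n3.png')
A=cv2.resize(cv2.imread('pics/n3.png')[170:280,340:440],None,fx=5,fy=5,interpolation=cv2.INTER_CUBIC)
cv2.imwrite('pics/n4.png',A)
E
```

```text
ee_pos: [0.4474, 0.2303, 0.0246]
ft_force: [0.1, -0.2, 0.4]
ee_pos: [0.4474, 0.23, -0.0115]
ft_force: [0.1, -0.5, -0.4]
```

View pics/n4.png

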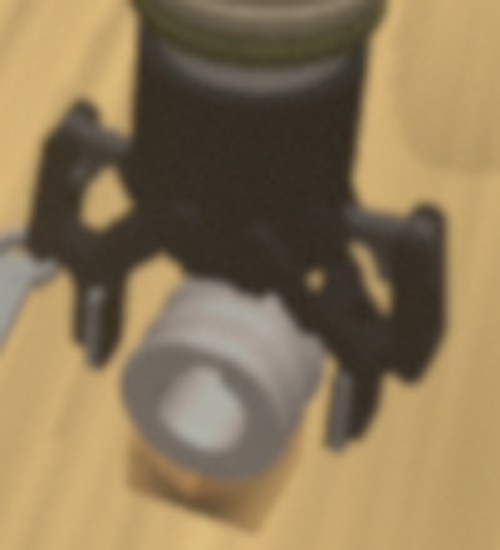

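```bash
python3 -m pendant '[{"travel":[0,0.005,-0.02],"turn":[0,0,0],"gripper":1},{"travel":[0,0.005,-0.02],"turn":[0,0,0],"gripper":1},{"travel":[0,0.005,-0.02],"turn":[0,0,0],"gripper":0.6},{"travel":[0,0.005,-0.02],"turn":[0,0,0],"gripper":0.4},{"travel":[0,0.005,-0.02],"turn":[0,0,0],"gripper":0.4},{"travel":[0,0.005,-0.02],"turn":[0,0,0],"gripper":0.3}]' 50 | grep -E "ee_pos|force|width"
python3 -m pendant '[{"travel":[0,0,0],"turn":[0,0,0],"gripper":0.2},{"travel":[0,0,0],"turn":[0,0,0],"gripper":0.2},{"travel":[0,0,0],"turn":[0,0,0],"gripper":0.2}]'| grep -E "ee_pos|force|width"
```

```text
ee_pos: [0.4477, 0.2313, -0.0141]
ft_force: [-1.0, -1.0, 7.9]
gripper_width: 0.0622
ee_pos: [0.4477, 0.2312, -0.014]
ft_force: [-2.1, -0.6, -0.5]
gripper_width: 0.0621
```

```bash
python3 -m pendant '[{"travel":[0,0,0.1],"turn":[0,0,0],"gripper":0.2},{"travel":[0,0,0.3],"turn":[0,0,0],"gripper":0.2},{"travel":[0.1,-0.1,0.42],"turn":[0,0,0.03],"gripper":0.2},{"travel":[0.25,-0.3,0.42],"turn":[0,-0.03,0.08],"gripper":0.2},{"travel":[0.4,-0.5,0.42],"turn":[0,-0.06,0.14],"gripper":0.2},{"travel":[0.6,-0.7,0.42],"turn":[0,-0.1,0.2],"gripper":0.2},{"travel":[0.75,-0.85,0.42],"turn":[0,-0.127,0.2],"gripper":0.2},{"travel":[0.87,-1,0.42],"turn":[0,-0.127,0.2],"gripper":0.2},{"travel":[0.87,-1,0.42],"turn":[0,-0.127,0.2],"gripper":0.2},{"travel":[0.87,-1,0.42],"turn":[0,-0.127,0.2],"gripper":0.2}]'| grep -E "ee_pos|force|width"
python3 - <<'E'
from h import *
from scipy.spatial.transform import Rotation as R
s=env.sense();M=R.from_quat(s['tcp_rot']).as_matrix();print(M.round(3),s['ee_pos'],s['t'])
S=grab('side','p1.png');T=grab('top','p2.png')
A=cv2.resize(cv2.imread('pics/p1.png')[70:190,290:390],None,fx=4,fy=4,interpolation=cv2.INTER_CUBIC)
B=cv2.resize(cv2.imread('pics/p2.png')[150:270,365:465],None,fx=4,fy=4,interpolation=cv2.INTER_CUBIC)
cv2.imwrite('pics/p3.png',cv2.convertScaleAbs(np.hstack([A,B]),alpha=1.3))
E
```

```text
ee_pos: [0.6215, 0.0299, 0.0694]
ft_force: [-1.2, 1.3, -2.3]
gripper_width: 0.0625
[[ 0.023  0.995  0.099]
 [ 1.    -0.024  0.003]
 [ 0.005  0.099 -0.995]] [0.62145864 0.02991979 0.06935286] 19.3
```

View pics/p3.png

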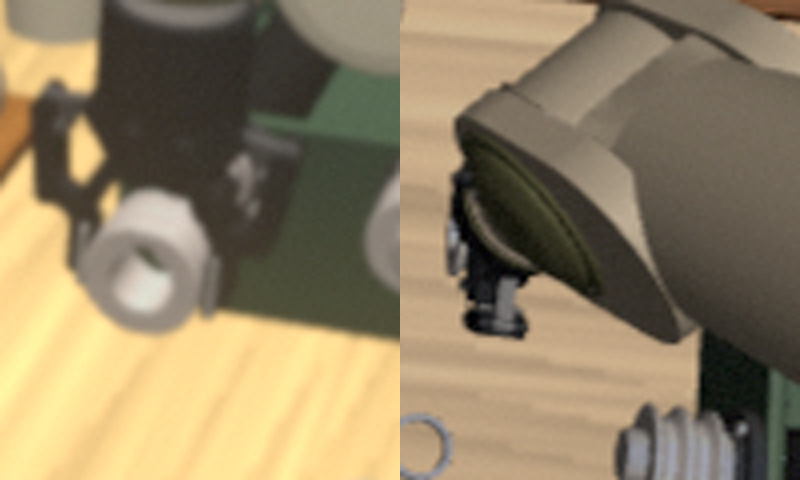

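```bash
python3 -m pendant '[{"travel":[0.03,-0.05,-0.06],"turn":[0,0,0.01],"gripper":0.2},{"travel":[0.03,-0.14,-0.13],"turn":[0,0,0.01],"gripper":0.2},{"travel":[0.03,-0.14,-0.13],"turn":[0,0,0.01],"gripper":0.2}]'| grep -E "ee_pos|force|width"
python3 - <<'E'
from h import *
S=grab('side','q1.png')
A=cv2.resize(cv2.imread('pics/q1.png')[90:170,300:380],None,fx=7,fy=7,interpolation=cv2.INTER_CUBIC)
cv2.imwrite('pics/q2.png',cv2.convertScaleAbs(A,alpha=1.2))
E
```

```text
ee_pos: [0.6249, -0.0002, 0.0407]
ft_force: [-0.4, -1.2, -2.4]
gripper_width: 0.0622
```

View pics/q2.png

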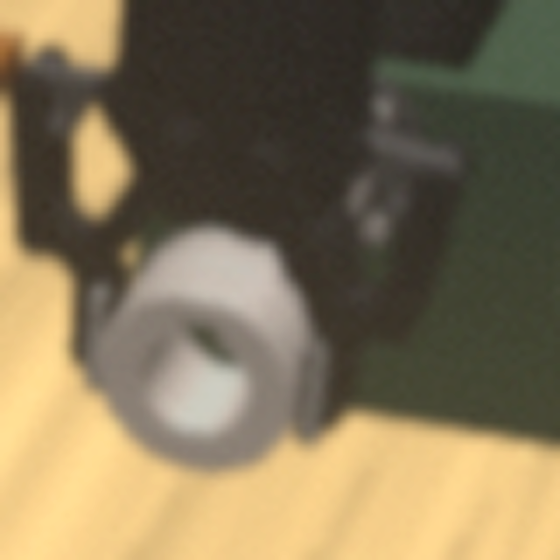

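```bash
python3 - <<'E'
from h import *
S=grab('side');n=proj(S,(.6208,-.0583,.105));print(n,'offset',np.array([336.3,126.0])-n)
for p in((.622,.0197,.105),(.622,.0197,.110),(.627,.0197,.105)): print(p,proj(S,p)+np.array([336.3,126.0])-n)
# bore/front face ellipse from edges
I=cv2.imread('pics/q1.png').astype(float);G=I.mean(2)
for r in range(130,160,1): print(r,G[r,312:346].astype(int))
E
```

```text
[336.2900743 127.048435 ] offset [ 0.0099257 -1.048435 ]
(0.622, 0.0197, 0.105) [325.48447866 143.52146729]
(0.622, 0.0197, 0.11) [325.47216685 141.50548494]
(0.627, 0.0197, 0.105) [323.24382933 143.16686922]
130 [ 54  64  68  62  51  58  82 112 127 137 142 146 150 151 153 157 158 160
 159 159 160 159 160 161 161 160 155 143 124  95  67  46  42  41]
131 [ 63  82  87  73  59  66  95 120 132 137 140 143 143 147 150 154 157 158
 159 160 161 161 160 162 161 159 157 149 136 115  88  58  43  41]
132 [ 68  86  89  74  64  79 106 122 128 129 129 130 128 130 136 141 146 151
 152 155 158 161 161 160 159 155 153 148 141 129 106  72  49  43]
133 [ 68  83  83  69  70  93 113 120 117 117 115 113 112 114 117 122 127 132
 136 140 148 154 157 156 157 153 149 146 143 134 115  84  55  43]
134 [ 68  81  80  72  84 104 112 112 107 106 104 104 102 104 104 106 109 112
 117 121 129 137 143 150 153 150 147 144 141 137 121  92  61  44]
135 [ 67  78  81  83  97 107 109 107 102 103 102 102 102  98  96  95  97  99
 103 107 112 119 128 137 144 146 143 142 139 135 123 101  69  48]
136 [ 70  82  85  93 102 106 106 
[... 2698 characters left out ...]
72 171 168 166 164 161 154 145 136 127 119 113 109 108 107 107
 106 105 106 109 112 113 119 129 144 155 159 160 161 158 159 161]
156 [173 172 171 170 168 165 164 163 160 157 154 146 140 131 123 118 116 112
 113 113 116 120 125 130 138 147 153 160 161 161 160 162 163 164]
157 [173 173 171 169 167 165 163 162 161 161 162 160 156 148 141 137 133 130
 128 133 137 140 144 147 152 158 158 161 161 161 162 162 163 166]
158 [173 172 169 167 166 165 165 163 162 163 165 164 160 155 151 149 146 144
 147 148 152 155 157 157 160 160 161 160 162 161 161 162 165 165]
159 [172 170 169 166 165 164 163 163 162 163 164 162 160 154 152 151 151 153
 155 160 160 162 162 160 160 161 160 162 162 161 161 163 164 167]
```

```bash
python3 -m pendant '[{"travel":[0.022,-0.06,0.012],"turn":[0,0,0],"gripper":0.2},{"travel":[0.022,-0.06,0.012],"turn":[0,0,0],"gripper":0.2},{"travel":[0.022,-0.06,0.012],"turn":[0,0,0],"gripper":0.2}]'| grep -E "ee_pos|force|width"
python3 - <<'E'
from h import *
S=grab('side','r1.png');T=grab('top','r2.png')
A=cv2.resize(cv2.imread('pics/r1.png')[90:170,305:365],None,fx=7,fy=7,interpolation=cv2.INTER_CUBIC)
B=cv2.resize(cv2.imread('pics/r2.png')[170:250,395:449],None,fx=7,fy=7,interpolation=cv2.INTER_CUBIC)
cv2.imwrite('pics/r3.png',cv2.convertScaleAbs(np.hstack([A,B]),alpha=1.4))
E
```

```text
ee_pos: [0.6306, -0.0097, 0.045]
ft_force: [-0.4, 1.4, -2.0]
gripper_width: 0.0621
```

View pics/r3.png

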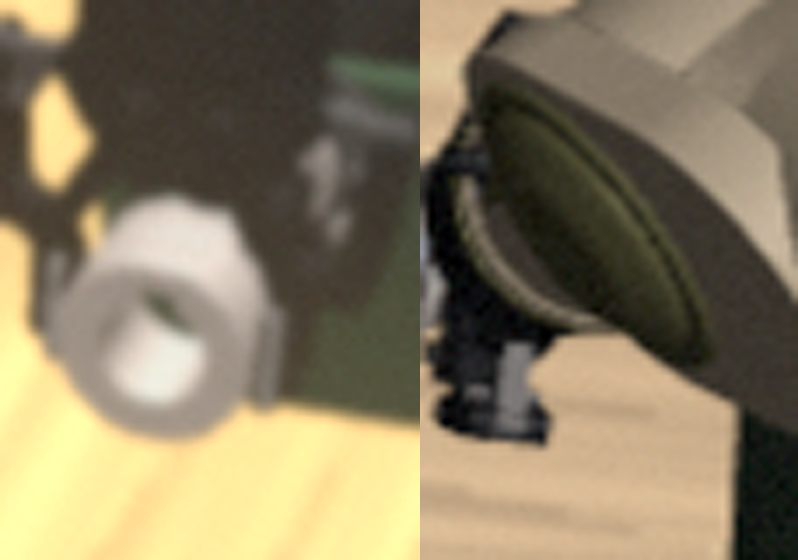

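```bash
python3 -m pendant '[{"travel":[-0.006,-0.05,-0.007],"turn":[0,0,0],"gripper":0.2},{"travel":[-0.006,-0.1,-0.007],"turn":[0,0,0],"gripper":0.2},{"travel":[-0.006,-0.125,-0.007],"turn":[0,0,0],"gripper":0.2},{"travel":[-0.006,-0.125,-0.007],"turn":[0,0,0],"gripper":0.2}]'| grep -E "ee_pos|force|width"
cat > look2.py <<'E'
from h import *
import sys
from scipy.spatial.transform import Rotation as R
n=sys.argv[1]
s=env.sense();M=R.from_quat(s['tcp_rot']).as_matrix();print(s['ee_pos'].round(4),s['ft_force'].round(1),M[:,2].round(3),M[:,0].round(3))
S=grab('side','%s_s.png'%n)
A=cv2.resize(cv2.imread('pics/%s_s.png'%n)[90:160,305:365],None,fx=8,fy=8,interpolation=cv2.INTER_CUBIC)
cv2.imwrite('pics/%s.png'%n,cv2.convertScaleAbs(A,alpha=1.4))
y=s['ee_pos'][1]
o=proj(S,(.6203+.015*(y+.112),y+.02,.105))+[0,-1.05];print('expected bore centre idx',o,'crop',(o+.5-[305,90])*8)
E
python3 look2.py s1
```

```text
ee_pos: [0.629, -0.0357, 0.0435]
ft_force: [0.2, 0.2, -2.8]
gripper_width: 0.0621
[ 0.629  -0.0357  0.0435] [ 0.2  0.2 -2.8] [ 0.097  0.003 -0.995] [0.015 1.    0.004]
expected bore centre idx [330.53509401 135.33014048] crop [208.28075205 366.64112388]
```

View pics/s1.png

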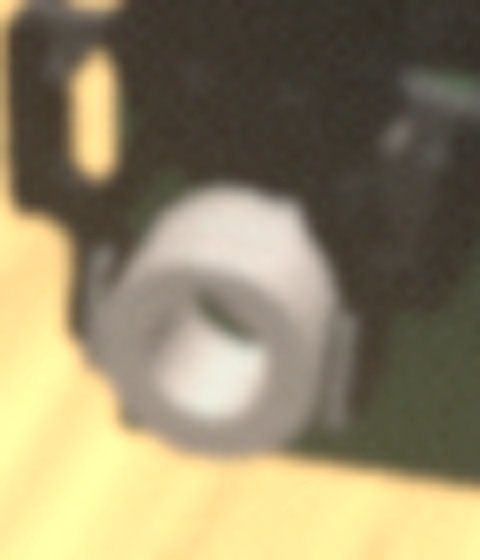

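```bash
for i in 1 2 3; do python3 -m pendant '[{"travel":[0,-0.008,0],"turn":[0,0,0],"gripper":0.2},{"travel":[0,-0.016,0],"turn":[0,0,0],"gripper":0.2},{"travel":[0,-0.016,0],"turn":[0,0,0],"gripper":0.2}]'| grep -E "ee_pos|force"; done; python3 -c "
from h import *;s=env.sense();print(s['wrist_torque'].round(2),s['t'])"
```

```text
ee_pos: [0.6292, -0.038, 0.0436]
ft_force: [-0.8, -0.5, -2.8]
ee_pos: [0.6291, -0.0416, 0.0435]
ft_force: [-0.2, -0.6, -2.8]
ee_pos: [0.6285, -0.045, 0.0433]
ft_force: [-1.3, 0.7, -2.6]
[ 0.21  0.45 -0.04] 21.55
```

```bash
python3 -m pendant '[{"travel":[0,-0.01,0],"turn":[0,0,0],"gripper":0.2},{"travel":[0,-0.02,0],"turn":[0,0,0],"gripper":0.2},{"travel":[0,-0.02,0],"turn":[0,0,0],"gripper":0.2}]'| grep -E "ee_pos|force"
for i in 1 2 3; do python3 -m pendant '[{"travel":[0.003,0,0],"turn":[0,0,0],"gripper":0.2},{"travel":[0.003,0,0],"turn":[0,0,0],"gripper":0.2}]'| grep -E "ee_pos|force"; done
```

```text
ee_pos: [0.6284, -0.0499, 0.0432]
ft_force: [-1.4, -0.7, -2.3]
ee_pos: [0.6284, -0.05, 0.0431]
ft_force: [-4.0, 0.4, -0.6]
ee_pos: [0.6284, -0.05, 0.043]
ft_force: [-5.4, 0.3, 0.8]
ee_pos: [0.6283, -0.0502, 0.0429]
ft_force: [-5.3, 0.3, 1.3]
```

```bash
for i in 1 2 3 4 5; do python3 -m pendant '[{"travel":[-0.003,0,0],"turn":[0,0,0],"gripper":0.2},{"travel":[-0.003,0,0],"turn":[0,0,0],"gripper":0.2}]'| grep -E "ee_pos|force"; done
```

```text
ee_pos: [0.6282, -0.0501, 0.0431]
ft_force: [-1.0, 0.1, -2.1]
ee_pos: [0.6282, -0.0501, 0.0433]
ft_force: [0.2, -0.1, -2.1]
ee_pos: [0.6279, -0.0501, 0.0434]
ft_force: [-0.1, -0.1, -2.6]
ee_pos: [0.6272, -0.0501, 0.0434]
ft_force: [0.4, 0.1, -1.6]
ee_pos: [0.6269, -0.0501, 0.0434]
ft_force: [1.1, -0.5, -3.0]
```

```bash
for i in 1 2; do python3 -m pendant '[{"travel":[-0.003,0,0],"turn":[0,0,0],"gripper":0.2},{"travel":[-0.003,0,0],"turn":[0,0,0],"gripper":0.2}]'| grep -E "ee_pos|force"; done
python3 -m pendant '[{"travel":[0.005,0,0],"turn":[0,0,0],"gripper":0.2},{"travel":[0.005,0,0],"turn":[0,0,0],"gripper":0.2}]'| grep -E "ee_pos|force"; for i in 1 2 3 4; do python3 -m pendant '[{"travel":[0,0,0.003],"turn":[0,0,0],"gripper":0.2},{"travel":[0,0,0.003],"turn":[0,0,0],"gripper":0.2}]'| grep -E "ee_pos|force"; done
```

```text
ee_pos: [0.6269, -0.0501, 0.0435]
ft_force: [4.2, 0.2, -4.3]
ee_pos: [0.6269, -0.0501, 0.0436]
ft_force: [5.2, 1.0, -6.1]
ee_pos: [0.6273, -0.05, 0.0434]
ft_force: [-0.2, -0.5, -2.1]
ee_pos: [0.627, -0.0501, 0.0438]
ft_force: [1.8, 0.7, -6.5]
ee_pos: [0.627, -0.0501, 0.0439]
ft_force: [3.7, 0.4, -12.9]
ee_pos: [0.6269, -0.0501, 0.044]
ft_force: [5.8, 0.6, -14.4]
ee_pos: [0.6269, -0.0501, 0.044]
ft_force: [5.1, 0.1, -15.2]
```

```bash
python3 -m pendant '[{"travel":[0.003,0,-0.005],"turn":[0,0,0],"gripper":0.2},{"travel":[0.003,0,-0.005],"turn":[0,0,0],"gripper":0.2}]'| grep -E "ee_pos|force"; for i in 1 2 3; do python3 -m pendant '[{"travel":[0.0005,0,-0.002],"turn":[0,0,0],"gripper":0.2},{"travel":[0.0005,0,-0.002],"turn":[0,0,0],"gripper":0.2}]'| grep -E "ee_pos|force"; done
```

```text
ee_pos: [0.6273, -0.05, 0.0432]
ft_force: [-0.4, -0.5, -1.9]
ee_pos: [0.6273, -0.0501, 0.0432]
ft_force: [0.1, -0.3, -2.1]
ee_pos: [0.6274, -0.0501, 0.0429]
ft_force: [0.4, -0.2, -2.6]
ee_pos: [0.6275, -0.0501, 0.0425]
ft_force: [-0.4, 0.1, -2.1]
```

```bash
python3 -m pendant '[{"travel":[0.0005,-0.01,0.002],"turn":[0,0,0],"gripper":0.2},{"travel":[0.0005,-0.015,0.002],"turn":[0,0,0],"gripper":0.2}]'| grep -E "ee_pos|force"; for i in 1 2 3; do python3 -m pendant '[{"travel":[0,-0.008,0],"turn":[0,0,0],"gripper":0.2},{"travel":[0,-0.008,0],"turn":[0,0,0],"gripper":0.2}]'| grep -E "ee_pos|force"; done
```

```text
ee_pos: [0.6276, -0.0533, 0.0429]
ft_force: [-0.6, 1.0, -1.4]
ee_pos: [0.6276, -0.0555, 0.0429]
ft_force: [-0.7, 0.3, -2.2]
ee_pos: [0.6276, -0.0575, 0.0429]
ft_force: [-0.4, -0.0, -1.9]
ee_pos: [0.6275, -0.0594, 0.0428]
ft_force: [-0.1, -0.2, -1.7]
```

```bash
for i in 1 2 3 4; do python3 -m pendant '[{"travel":[0,-0.008,0],"turn":[0,0,0],"gripper":0.2},{"travel":[0,-0.008,0],"turn":[0,0,0],"gripper":0.2}]'| grep -E "ee_pos|force"; done;  python3 -c "
from h import *;s=env.sense();print(s['wrist_torque'].round(2),s['t'])"; python3 look2.py t1
```

```text
ee_pos: [0.6275, -0.0614, 0.0428]
ft_force: [0.3, -0.8, -2.3]
ee_pos: [0.6275, -0.0634, 0.0427]
ft_force: [0.0, 0.1, -1.8]
ee_pos: [0.6274, -0.0654, 0.0427]
ft_force: [0.3, 0.0, -2.5]
ee_pos: [0.6274, -0.0674, 0.0427]
ft_force: [-1.0, 0.1, -2.7]
[ 0.    0.21 -0.02] 27.25
[ 0.6274 -0.0674  0.0427] [-1.   0.1 -2.7] [ 0.094  0.    -0.996] [0.018 1.    0.002]
expected bore centre idx [334.84130128 128.34450576] crop [242.73041028 310.75604605]
```

View pics/t1.png

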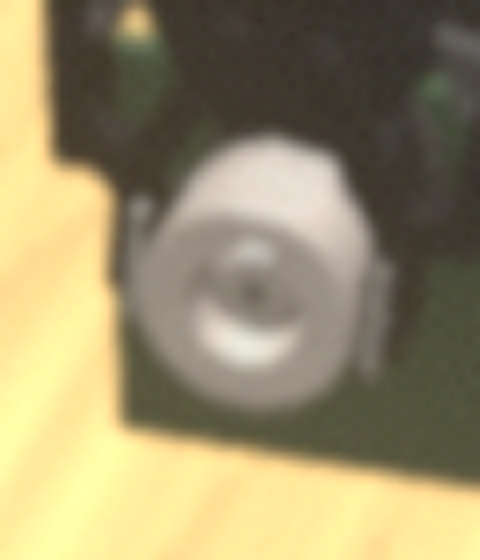

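```bash
for i in 1 2 3 4 5 6; do python3 -m pendant '[{"travel":[0,-0.008,0],"turn":[0,0,0],"gripper":0.2},{"travel":[0,-0.013,0],"turn":[0,0,0],"gripper":0.2}]'| grep -E "ee_pos|force"; done
```

```text
ee_pos: [0.6274, -0.0699, 0.0427]
ft_force: [0.2, 0.8, -1.5]
ee_pos: [0.6273, -0.0728, 0.0427]
ft_force: [-0.8, -0.3, -3.2]
ee_pos: [0.6273, -0.0757, 0.0426]
ft_force: [0.3, 0.6, -2.2]
ee_pos: [0.6274, -0.0785, 0.0426]
ft_force: [0.6, 0.6, -2.9]
ee_pos: [0.6273, -0.0814, 0.0426]
ft_force: [0.2, 0.2, -1.7]
ee_pos: [0.6273, -0.0842, 0.0426]
ft_force: [-0.1, 0.5, -3.1]
```

```bash
for i in 1 2 3 4 5 6; do python3 -m pendant '[{"travel":[0,-0.004,0],"turn":[0,0,0],"gripper":0.2},{"travel":[0,-0.008,0],"turn":[0,0,0],"gripper":0.2}]'| grep -E "ee_pos|force"; done
```

```text
ee_pos: [0.6273, -0.0859, 0.0426]
ft_force: [0.1, 0.0, -2.8]
ee_pos: [0.6273, -0.0876, 0.0426]
ft_force: [0.1, -0.8, -1.3]
ee_pos: [0.6273, -0.0892, 0.0426]
ft_force: [0.5, 0.8, -2.1]
ee_pos: [0.6272, -0.0908, 0.0426]
ft_force: [-0.4, -0.2, -2.2]
ee_pos: [0.6272, -0.0925, 0.0426]
ft_force: [-1.2, 0.7, -2.4]
ee_pos: [0.6272, -0.0924, 0.0426]
ft_force: [-1.2, 7.6, -3.6]
```

```bash
python3 -m pendant '[{"travel":[0,-0.005,0],"turn":[0,0,0],"gripper":0.2},{"travel":[0,-0.005,0],"turn":[0,0,0],"gripper":0.2}]'| grep -E "ee_pos|force"; python3 look2.py u1; python3 - <<'E'
from h import *
T=grab('top','u2.png')
cv2.imwrite('pics/u3.png',cv2.convertScaleAbs(cv2.resize(cv2.imread('pics/u2.png')[185:295,405:475],None,fx=7,fy=5.4,interpolation=cv2.INTER_CUBIC),alpha=1.5))
E
```

```text
ee_pos: [0.6272, -0.0923, 0.0426]
ft_force: [-0.7, 4.7, -2.4]
[ 0.6272 -0.0923  0.0426] [-0.7  4.7 -2.4] [ 0.094  0.003 -0.996] [0.017 1.    0.005]
expected bore centre idx [338.10512478 123.04985149] crop [268.84099825 268.39881189]
```

View pics/u1.png

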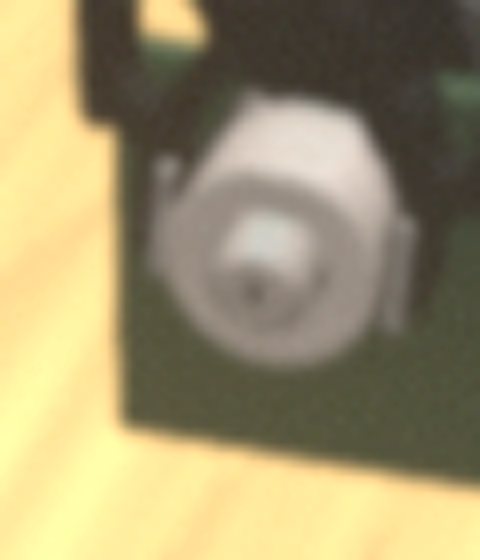

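View pics/u3.png

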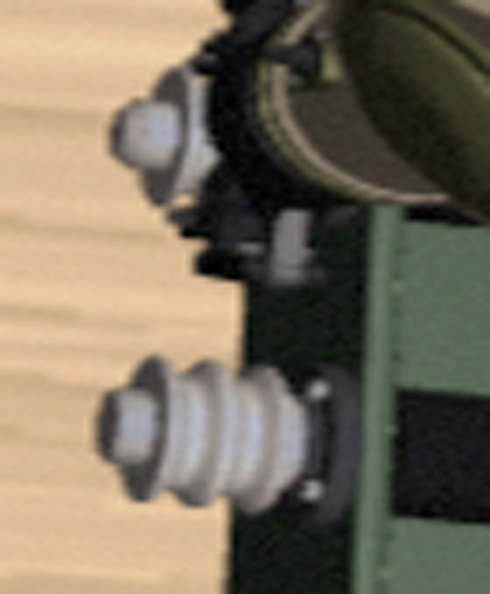

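```bash
python3 -m pendant '[{"travel":[0,0,0],"turn":[0,0,0],"gripper":0.5},{"travel":[0,0,0],"turn":[0,0,0],"gripper":0.7},{"travel":[0,0,0],"turn":[0,0,0],"gripper":1},{"travel":[0,0,0],"turn":[0,0,0],"gripper":1},{"travel":[0,0,0],"turn":[0,0,0],"gripper":1},{"travel":[0,0,0],"turn":[0,0,0],"gripper":1}]'| grep -E "ee_pos|force|width"; python3 look2.py v1
python3 - <<'E'
from h import *
T=grab('top','v2.png')
cv2.imwrite('pics/v3.png',cv2.convertScaleAbs(cv2.resize(cv2.imread('pics/v2.png')[185:295,405:475],None,fx=5.4,fy=5.4,interpolation=cv2.INTER_CUBIC),alpha=1.5))
E
```

```text
ee_pos: [0.6272, -0.0925, 0.0427]
ft_force: [0.0, 0.8, 0.1]
gripper_width: 0.0854
[ 0.6272 -0.0925  0.0427] [0.  0.8 0.1] [ 0.094  0.003 -0.996] [0.017 1.    0.005]
expected bore centre idx [338.13118587 123.00757455] crop [269.04948698 268.06059637]
```

View pics/v3.png

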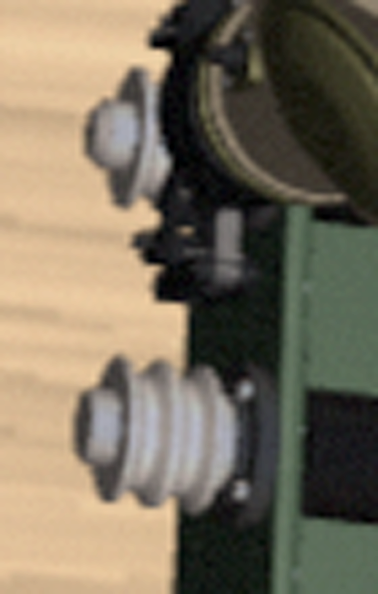

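Released cleanly, with forces near zero. Next I lift along the tool axis and back off.

```bash
python3 -m pendant '[{"travel":[-0.008,0,0.08],"turn":[0,0,0],"gripper":1},{"travel":[-0.02,0,0.2],"turn":[0,0,0],"gripper":1},{"travel":[-0.04,0,0.4],"turn":[0,0,0],"gripper":1},{"travel":[-0.06,0,0.6],"turn":[0,0,0],"gripper":1},{"travel":[-0.06,0.1,0.75],"turn":[0,0,0],"gripper":1},{"travel":[-0.06,0.4,0.8],"turn":[0,0,0],"gripper":1},{"travel":[-0.06,0.65,0.8],"turn":[0,0,0],"gripper":1},{"travel":[-0.06,0.9,0.8],"turn":[0,0,0],"gripper":1},{"travel":[-0.06,1,0.8],"turn":[0,0,0],"gripper":1},{"travel":[-0.06,1,0.8],"turn":[0,0,0],"gripper":1}]'| grep -E "ee_pos|force|width"
python3 -m pendant '[{"travel":[-0.25,0.25,0],"turn":[0,0,0],"gripper":1},{"travel":[-0.5,0.5,0],"turn":[0,0,0],"gripper":1},{"travel":[-0.6,0.8,0],"turn":[0,0,0],"gripper":1},{"travel":[-0.6,0.8,0],"turn":[0,0,0],"gripper":1},{"travel":[-0.6,0.8,0],"turn":[0,0,0],"gripper":1}]'| grep -E "ee_pos|force|width"
python3 - <<'E'
from h import *
S=grab('side','w1.png');T=grab('top','w2.png');print(env.sense()['t'])
A=cv2.resize(cv2.imread('pics/w1.png')[85:155,315:435],None,fx=6,fy=6,interpolation=cv2.INTER_CUBIC)
cv2.imwrite('pics/w3.png',cv2.convertScaleAbs(A,alpha=1.4))
cv2.imwrite('pics/w4.png',cv2.convertScaleAbs(cv2.resize(cv2.imread('pics/w2.png')[185:295,405:475],None,fx=5.4,fy=5.4,interpolation=cv2.INTER_CUBIC),alpha=1.5))
E
```

```text
ee_pos: [0.6144, 0.1142, 0.2046]
ft_force: [-0.5, -0.3, -0.5]
gripper_width: 0.0856
ee_pos: [0.4911, 0.2798, 0.2064]
ft_force: [0.2, 0.4, -0.1]
gripper_width: 0.0855
32.3
```

View pics/w3.png

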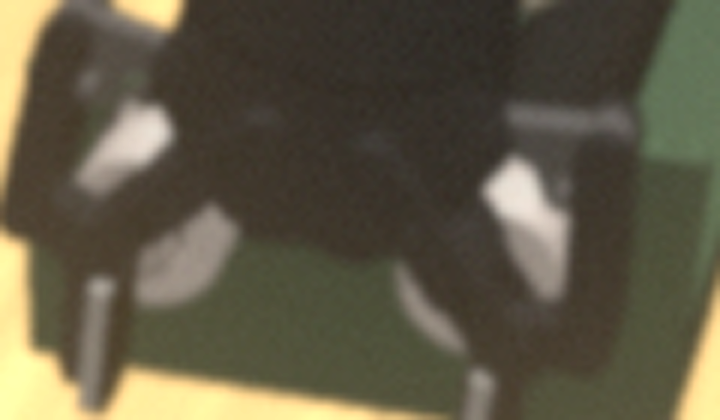

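View pics/w4.png

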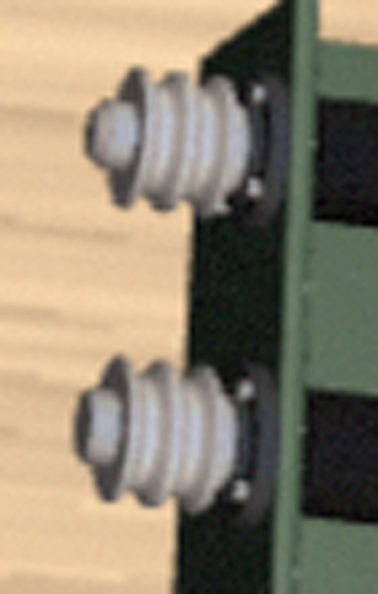

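View pics/w2.png

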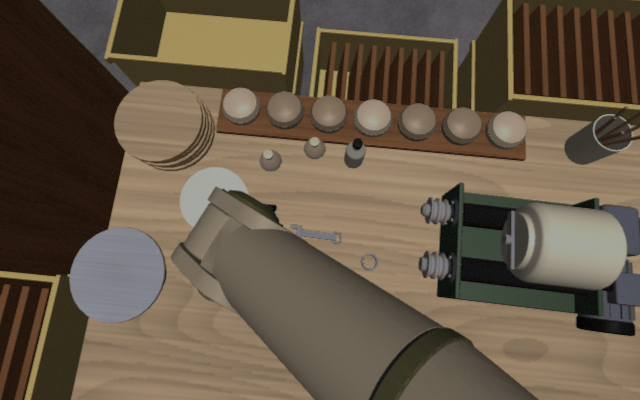

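```bash
python3 - <<'E'
from h import *
G=cv2.cvtColor(cv2.imread('pics/w2.png'),cv2.COLOR_BGR2GRAY).astype(np.float32)
for r in (207,209,211,213): print(r,G[r,418:464].astype(int))
for r in (261,263,265,267): print(r,G[r,418:464].astype(int))
def m(x,y,w,h,name):
    t=G[y:y+h,x:x+w]; t4=cv2.resize(t,None,fx=8,fy=8,interpolation=cv2.INTER_CUBIC)
    R=G[y-60:y-48+h,x-4:x+w+8]; R4=cv2.resize(R,None,fx=8,fy=8,interpolation=cv2.INTER_CUBIC)
    c=cv2.matchTemplate(R4,t4,cv2.TM_CCOEFF_NORMED);_,v,_,l=cv2.minMaxLoc(c);print(name,v,l[0]/8-4,l[1]/8-60)
m(427,252,20,26,'pulley');m(424,252,16,26,'front');m(436,252,13,26,'rear');m(419,258,8,14,'nose');m(450,255,8,24,'housing')
E
```

```text
207 [122 127 115  78  65  95 107 109 114 118 118 116  87  72 117 118 118 128
 128 114 104 115 126 118 117 127 122 108 101 113 121 118  88  44  39  32
  16  36  44  46  42  63  73  70  61  35]
209 [129 126  94  42  61  96 110 103 113 119 118 118  89  82 119 118 119 130
 125 110 103 117 128 117 119 128 122 109 100 115 117 115 103  60  37  34
  16  34  46  46  44  65  74  70  60  35]
211 [134 133  99  52  70  94 101 110 116 118 119 110  79  86 118 114 120 131
 121 106 102 120 126 112 120 130 120 106 102 118 122 119 105  64  41  36
  23  35  44  43  46  68  76  70  72  48]
213 [135 135 108  66  69  82  90 104 109 111 112  87  59  99 121 112 121 133
 116 101 103 122 128 115 121 128 116 102 102 118 119 116  94  54  45  28
  24  40  45  43  45  69  76  70  52  22]
261 [110  66  43  51  97 114 116 114 108  74  63 108 118 114 125 131 117 104
 106 121 124 114 123 128 112  98  98 117 116 111  77  40  37  23  30  37
  42  44  44  68  77  69  60  31  13  20]
263 [ 98  50  40  57 101 118 118 118 107  76  65 112 121 115 125 126 114 105
 104 124 125 116 122 129 115 103 102 117 117 113  87  50  40  26  21  37
  45  44  46  69  78  68  58  32  14  16]
265 [ 97  50  42  63 102 117 115 114 106  74  71 118 120 116 126 129 113 103
 111 124 119 115 125 130 114 103 106 121 121 114  90  51  39  23  23  36
  46  43  43  71  76  68  58  32  12  11]
267 [100  58  42  83 107 111 112 112  88  55  78 121 117 116 127 129 115 105
 112 126 121 119 126 127 111 102 107 116 117 117  80  41  43  25  28  42
  44  44  47  71  77  68  49  23  13  16]
pulley 0.9293205738067627 2.625 -54.375
front 0.9097640514373779 2.875 -54.125
rear 0.9632563591003418 2.375 -54.75
nose 0.7729238867759705 2.25 -54.375
housing 0.9370939135551453 2.375 -55.25
```

```bash
python3 -c "
from h import *
s=env.sense();print(s['ft_force'].round(1),s['dq'].round(3).max(),s['t']);print(env.job_done())"
```

```text
[ 1.2 -1.1  0.2] 0.048 32.3
the job is handed in; nothing more can be done
None
```

I laid the key in the keyseat and released it. I then slid the pulley on, turned about -0.10 rad so its keyway lined up with the slot, until it stopped at the shoulder, and let go. The job was handed in at 32.3 s.

**Key:** it bottomed at the predicted depth with about 6 N. The pictures after release show it lying in the slot.

**Pulley:** I centred it on the shaft nose by touch, with about 1.4 mm of play in x. It slid over the key with no noticeable resistance and stopped with about 8 N along the shaft. The highest force I saw was about 15 N, briefly, while feeling for the play.

**Last checks:** in the last top view the pulley sits the same distance from the bearing housing as the already fitted one, to within about 0.3 pixel (0.7 mm). The rest of the bench visible there looked unchanged, but the arm hid the V-block and screwdriver and partly hid the plates and clay box.

**Disagreements and gaps:**
- **Tool height:** the reported TCP height was about 37 mm lower than the real fingertips. I found this in the pictures and by touching the bench, and worked around it.
- **Cameras:** the two differed by about 4 mm in y, so I relied on the top view and on touch.
- **Pulley stop:** it came to rest about 2 mm short in y of where I expected the shoulder from the camera. I took the comparison with the fitted pulley as the deciding check.
- **Side view:** the gripper blocked the last side picture, so there is no final side check.

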